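Right the fallen tool carousel and hang the scoop on it

ROBOT

A 6-joint arm with a two-finger parallel gripper is mounted at the origin on a cart in front of the work surface, level with it; the furniture and walls round the work are solid. World frame = base frame: x ahead of the robot, y to its left, z up, the work surface at z = 0. Lengths are in mm, angles in rad, forces in N, time in s.
With the tool pointing down it reaches from about 375 to 900 mm from the base axis. Payload 3.1 kg.
Tool frame: the origin (TCP) lies on the centre line of the jaws, within the pads' length; the fingertips stand tcp_to_tips ahead of it and the grasp point (between the pads) lies 11 mm behind it (tcp_to_tips is the distance from the TCP to the fingertips, in mm); x points along the fingers, z is the direction in which the jaws open and shut, and the axes are right-handed (so a half turn about x gives the same grasp; the last joint's range is limited). The gripper opens to 85 mm and grips with 20 to 120 N. Pads are 22 mm wide; open, the fingers measure 114 mm over their backs; the gripper's body (76 mm by 85 mm) begins 54 mm behind the grasp point. The pads swing forward as they close: fully open they stand 13 mm farther back than shut.
Start: joints at [1.083, 0.527, 1.433, -0, 1.181, -0.178], TCP at [189.906, 595.426, 239.31] pointing down, gripper open.
Joint ranges: [-3.08, 3.08], [-0.75, 2.2], [0.22, 2.44], [-1.43, 4.57], [0, 2.65], [-2.85, 2.85]. Speed limits (rad/s): [2.79, 2.79, 3.14, 3.14, 3.14, 3.14].

INTERFACE

Orientations are given as [roll, pitch, yaw] about the fixed x, y, z axes, in that order (R = Rz(yaw) Ry(pitch) Rx(roll)).
In Python, from cell import * gives the robot as it stands. The module is installed in compiled form; this text tells all that it offers.
- The arm moves only by the tool send_rows, never from a script. Its argument "plan" is text: rows parted by semicolons, each of 6 numbers parted by spaces: the shift along the tool's x, y, z in cm, then the turn, a rotation vector about the tool's x, y, z in rad. A call has 1 to 8 rows; each row shifts and turns the commanded pose from where the row before left it, along the tool's axes as they then stand; what a row does not reach is not made up. A row lasts 1/10 s, in which the tool goes at most 50 mm and 8.59 degrees, less where a joint would pass 70% of its speed; a pose out of reach is approached as far as the arm can. A call with a gripper value outside its range is refused whole. "grip" is the finger opening in cm, from 0 to 8.54, set as the call begins (left out, the last holds). The fingers move at their own pace and stop on an object; "grip_force" is the grip in N (left out, the last holds). Time passes only in rows, so rows that do not move let the fingers close. It gives the time, the measured TCP pose, the force and the opening at its end, in the units of the state.
- read_state(): the state, without advancing time (a new reading comes with each control period).
- capture(name): name is "side" or "top"; returns the picture (384x512x3 uint8, red, green, blue); there is no depth.
- camera_model(name): a dict with "K" (3x3 intrinsics, pixels), "world_from_camera" (4x4, takes a point from camera to world coordinates). Camera axes: x right, y down, z forward; pixel columns grow to the right and rows downward; lengths in mm; the calibration is good to about 2 mm. A picture is of the moment at which its call begins. camera_model takes no time and is no camera call.
- sign_off(): hands the job in, once; it reports no verdict.
Trained networks look in the newest picture that a camera, given by its name, has taken for a name from the list of things; names that differ only in an ending like _2 or _b are one class to them, and where a whole thing is asked for, a point or a joint stands for the part that bears it (a point fixed in the world has none). Each returns a list of dicts, best first, with "conf" (0 to 1); they miss things now and then, are a little off and sometimes report something else, mostly with a low value. They report only what shows in the picture. A call takes as long as a camera call.
- find_in(camera, target): "uv" ([column, row] in pixels, amid what is visible of it).
The state is a dict: "time_s": time; "joint_positions": joint angles; "joint_vel": joint speeds; "joint_efforts": joint torques, N m; "eef_pos": TCP position; "eef_rot": TCP orientation; "ft_force": force on the tool from outside, world axes, zero at the start; "torque": the same for the moment, N m; "grip_width": finger opening in mm.
Only numpy, scipy, OpenCV 4.12 (cv2) and the standard library are available. Lean on these libraries where they do the work, as an engineer would, in place of code of your own. Each camera call takes 0.05 s, during which the arm holds its last target. There are 200 camera calls.

TASK

The bench tool carousel has been knocked over: set it upright in the middle of its black rubber mat, lowering it gently rather than letting it topple onto its foot. Then turn its crown so that the empty branch points to the robot's side of the table, and hang the fallen scoop on that branch by its wire loop. Leave the wash bottle, the dish and the tin standing where they are.

Things in the scene. Friction and masses are not known exactly. Their poses are not given: they have to be found in the camera images.
- mat: Black ribbed rubber mat, 170 x 170 x 3 mm, fixed flat on the table. Origin: centre of its underside, on the table top; its top is 3 mm higher. Its x axis points away from the robot (to within about 10 degrees), so -x of the mat is the robot's side.
- carousel: Square grey foot, 120 x 120 x 14 mm, of a tool carousel (231 mm tall, 0.47 kg), which lies on its side at the start, foot to the left, top to the right. Origin: centre of the foot's underside; +z runs up the spindle. Lying, it rests on a side of the foot and on the crown disc's rim, spindle level, 60 mm above the table. Centre of mass about 60 mm above the underside, on the spindle.
- crown: What turns on the foot about the spindle, either way, with slight friction (0.02 N m): tray, 120 mm disc (148 to 153 mm up) that holds a brush, a pencil and a grooving tool fast (up to 190 mm high, 32 to 55 mm from the spindle), one empty branch, top grip. Origin and z as the foot; +x points along the empty branch.
- top_grip (a point): Middle of the round black grip on top of the crown: 26 mm diameter, 40 mm long along the spindle, 190 to 230 mm above the foot's underside, this point at 210 mm. It is part of the crown: lift the whole carousel by it, twist it to turn the crown (held by it level, the carousel may swing in a weak grip). Its z axis is the spindle, its x axis the branch.
- branch_tip (a point): Centre of the 12 mm black ball on the end of the empty branch, 124 mm out from the spindle, 176 mm above the foot's underside. The branch is a 7 mm steel rod.
- branch_seat (a point): Bend of the branch, 85 mm out from the spindle and 152 mm above the foot's underside. From the disc's rim to here the rod is level; from here to the ball it rises outward at 32 degrees. A black stop collar, 20 mm across, sits on the rod 71 to 75 mm out; the loop comes to rest between collar and ball.
- sample_scoop: Flat-bottomed aluminium scoop with a black handle and a wire loop, 137 mm long, 44 mm wide, 90 g, lying on the table on its flat bottom. Origin: on the underside, under the handle's front end; +x points along the handle to the loop, z up. The trough, 26 mm high, reaches from x = -63 to -7 mm, the handle from x = 0 to 34 mm, its axis 18 mm above the underside.
- scoop_grip (a point): Middle of the scoop's round handle (15 mm diameter, 34 mm long along x), 18 mm above the scoop's underside.
- scoop_loop (a point): Centre of the scoop's wire loop, 38 mm beyond the middle of the handle: a ring of 4.4 mm wire, 28.6 mm clear inside diameter, 37 mm outside, lying in the scoop's x-y plane, 18 mm above its underside.
- wash_bottle: White squeeze bottle with a nozzle, 54 mm diameter, 158 mm tall, standing behind the mat. Origin: centre of its underside. To be left alone.
- dish: Shallow white-grey dish, 117 mm across, 17 mm high, standing far left. Origin: centre of its underside. To be left alone.
- tin_near: Round aluminium tin with lid, 57 mm diameter, 38 mm high, standing in front of the left group of tins, between the mat and the dish. Origin: centre of its underside. To be left alone.

How it is judged (in metres and radians):
On the way:
1. the carousel stands upright on its mat, let go, before the scoop is hung (angle between carousel's own z axis and vertical below 0.08 rad and horizontal distance between carousel and mat below 0.045 m and z of carousel in the frame of mat between 0 and 0.008 m and contact force between the fingers and carousel below 0.2 N and height (world z) of scoop_loop below 0.1 m), for 0.2 s.
At the end, for the whole second after the job is handed in: The carousel stands upright (within 0.08 rad) on the mat, its centre within 45 mm of the mat's; the branch points to the robot's side within 0.6 rad of the mat's -x; the scoop hangs by its loop on the branch, loop uppermost (it may still sway); carousel at rest (angle between carousel's own z axis and vertical below 0.08 rad and horizontal distance between carousel and mat below 0.045 m and z of carousel in the frame of mat between 0 and 0.008 m and angle between the x axis of crown and the x axis of mat, either way round below 0.6 rad and x of branch_tip in the frame of mat below -0.05 m and x of scoop_loop in the frame of crown between 0.066 and 0.135 m and y of scoop_loop in the frame of crown between -0.025 and 0.025 m and height (world z) of scoop_loop above 0.125 m and contact force between sample_scoop and crown above 0.05 N and angle between sample_scoop's own x axis and vertical below 1 rad and linear speed of carousel below 0.02 m/s); the robot touches nothing.
It fails at once if the carousel is let topple or drop onto its foot (moves on the mat faster than 0.4 m/s or 2.5 rad/s) (contact force between carousel and mat above 0.3 N and (linear speed of carousel above 0.4 m/s or angular speed of carousel above 2.5 rad/s)).
It fails at once if the wash bottle is moved more than 30 mm (distance of wash_bottle from where it was at the start of the episode above 0.03 m).
It fails at once if the dish is moved more than 30 mm (distance of dish from where it was at the start of the episode above 0.03 m).
It fails at once if the tin is moved more than 30 mm (distance of tin_near from where it was at the start of the episode above 0.03 m).
It also fails if it takes over 72 s, if anything falls off the work surface, if the arm or the gripper's body presses on something with over 40 N, if the wrist force passes 120 N, or if a joint passes its speed limit or range.

## Working session

There is one attempt and no reset: what is moved stays moved. The work goes in short steps, Python scripts to look and compute and a tool call to move; the robot and the scene stay as the last step left them, time stands still between calls to the robot, and variables do not carry over. Pictures are saved under pics/ and viewed, about 8 in all and at most 12, crops included, and the job is handed in when it is done.

Besides the shell and the picture viewer there is one more tool, called after "Emit:" as name(argument=value, ...) on one line, values as JSON. send_rows: Moves the arm, as the interface text tells. Its arguments: {"type":"object","properties":{"plan":{"type":"string"},"grip":{"type":"number"},"grip_force":{"type":"number"}},"required":["plan"]}

```bash
mkdir -p pics; cat > h.py <<'E'
from cell import *
import numpy as np, cv2
from scipy.spatial.transform import Rotation as R
def cam(n):
    m=camera_model(n); return np.array(m["K"]),np.array(m["world_from_camera"])
def ray(n,uv):
    K,T=cam(n); d=np.linalg.inv(K)@[uv[0],uv[1],1]; return T[:3,3],T[:3,:3]@d
def onz(n,uv,z):
    o,d=ray(n,uv); return o+d*(z-o[2])/d[2]
def proj(n,p):
    K,T=cam(n); c=np.linalg.inv(T)@np.append(p,1); q=K@c[:3]; return q[:2]/q[2]
def tri(a,b):
    o1,d1=ray("side",a); o2,d2=ray("top",b); d1/=np.linalg.norm(d1); d2/=np.linalg.norm(d2)
    s=np.linalg.lstsq(np.c_[d1,-d2],o2-o1,rcond=None)[0]; p,q=o1+s[0]*d1,o2+s[1]*d2
    return (p+q)/2,np.linalg.norm(p-q)
def snap(n,f,s=None,box=None):
    im=capture(n)[:,:,::-1]
    if box: im=im[box[1]:box[3],box[0]:box[2]]
    if s: im=cv2.resize(im,None,fx=s,fy=s,interpolation=cv2.INTER_CUBIC)
    cv2.imwrite("pics/"+f,im)
E
python3 - <<'E'
from h import *
np.set_printoptions(precision=1,suppress=True)
snap("side","s0.png",1.5);snap("top","t0.png",1.5)
for n in("side","top"):
    print(n,cam(n)[1],cam(n)[0][0,0])
    for t in ["mat","carousel","top_grip","branch_tip","branch_seat","scoop_grip","scoop_loop","sample_scoop","wash_bottle","tin_near"]:
        z={"top_grip":60,"scoop_grip":18,"scoop_loop":18}.get(t,0)
        print(t,[(np.round(d["uv"]),round(d["conf"],2),onz(n,d["uv"],z)[:2]) for d in find_in(n,t)[:2]])
s=read_state();print(s)
E
```

```text
side [[  -1.     0.    -0.   674.5]
 [   0.     0.7   -0.8 1338.7]
 [  -0.    -0.8   -0.7 1225.5]
 [   0.     0.     0.     1. ]] 473.29233875551387
mat [(array([254., 209.]), 0.96, array([647. ,  21.9]))]
carousel [(array([278., 153.]), 0.6, array([ 529.6, -333.8])), (array([318., 245.]), 0.54, array([430.7, 218. ]))]
top_grip [(array([280., 141.]), 0.96, array([ 521.5, -334.5])), (array([259., 246.]), 0.67, array([640.8, 266.5]))]
branch_tip [(array([278., 140.]), 0.79, array([ 520.7, -434.6])), (array([260., 245.]), 0.35, array([635.6, 205.8]))]
branch_seat [(array([280., 138.]), 0.61, array([ 514.9, -443.8]))]
scoop_grip [(array([320., 248.]), 0.7, array([430.1, 246.3]))]
scoop_loop [(array([319., 245.]), 0.84, array([430.1, 233.7]))]
sample_scoop [(array([318., 246.]), 0.79, array([432.4, 222.6]))]
wash_bottle []
tin_near [(array([259., 248.]), 0.74, array([637.1, 222.7]))]
top [[  -0.    -1.     0.2  412.3]
 [  -1.     0.     0.    -1.1]
 [  -0.    -0.2   -1.  1454.3]
 [   0.     0.     0.     1. ]] 435.1154398283807
mat [(array([263., 191.]), 0.95, array([633.7,   9. ]))]
caro
[... 319 characters left out ...]
, (array([370., 218.]), 0.31, array([ 531.9, -340.6]))]
scoop_loop [(array([198., 254.]), 0.82, array([427.8, 228.8]))]
sample_scoop [(array([199., 250.]), 0.66, array([441.1, 227.7]))]
wash_bottle [(array([242., 135.]), 0.72, array([830.4,  75.5]))]
tin_near [(array([200., 188.]), 0.62, array([649.5, 221. ]))]
{'time_s': 1.1, 'joint_positions': array([ 1.1,  0.5,  1.4,  0. ,  1.2, -0.2]), 'joint_vel': array([-0.,  0.,  0., -0.,  0.,  0.]), 'joint_efforts': array([  0. , -44.2, -17.8,  -0. ,   0. ,   0. ]), 'eef_pos': array([189.9, 595.4, 239.3]), 'eef_rot': array([ 2.8,  1.6, -2.3]), 'ft_force': array([-0.2, -1.1,  0.6]), 'torque': array([ 0. ,  0.1, -0. ]), 'grip_width': 85.59581875970609}
```

View pics/s0.png

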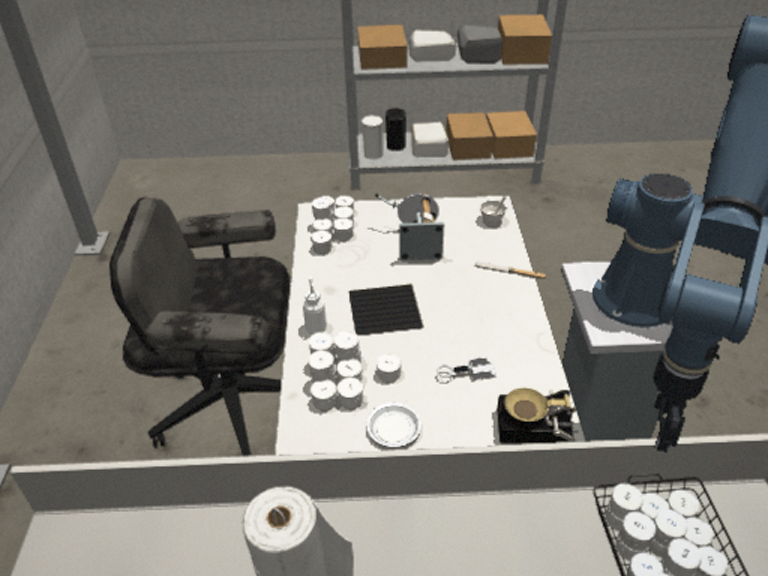

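View pics/t0.png

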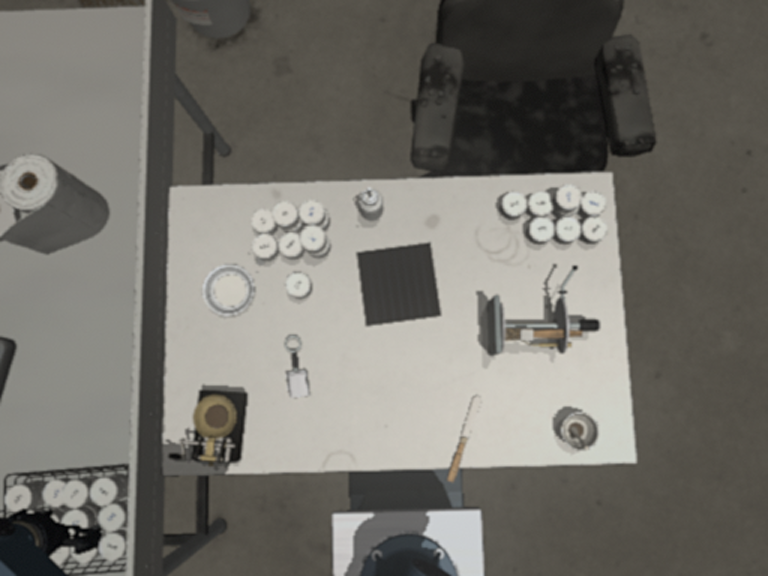

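Side: the carousel lies at about (420,225) on the 1.5x picture and the mat is at (385,308). Top: the foot is at (492,325), the black grip at (590,324), and the branch (plus its shadow) points up the image (+x). The scoop is at (295,365), loop away from the robot.

```bash
python3 - <<'E'
from h import *
a=capture("top")[:,:,::-1]; b=capture("side")[:,:,::-1]
f=lambda im,x,y,w,h,s:cv2.resize(im[y:y+h,x:x+w],None,fx=s,fy=s,interpolation=cv2.INTER_CUBIC)
A=f(a,310,165,100,75,4);B=f(b,240,120,100,75,4);C=f(a,160,215,100,75,4);D=f(b,270,225,100,75,4)
cv2.imwrite("pics/c1.png",np.vstack([np.hstack([A,B]),np.hstack([C,D])]))
E
```

```text
(no output)
```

View pics/c1.png

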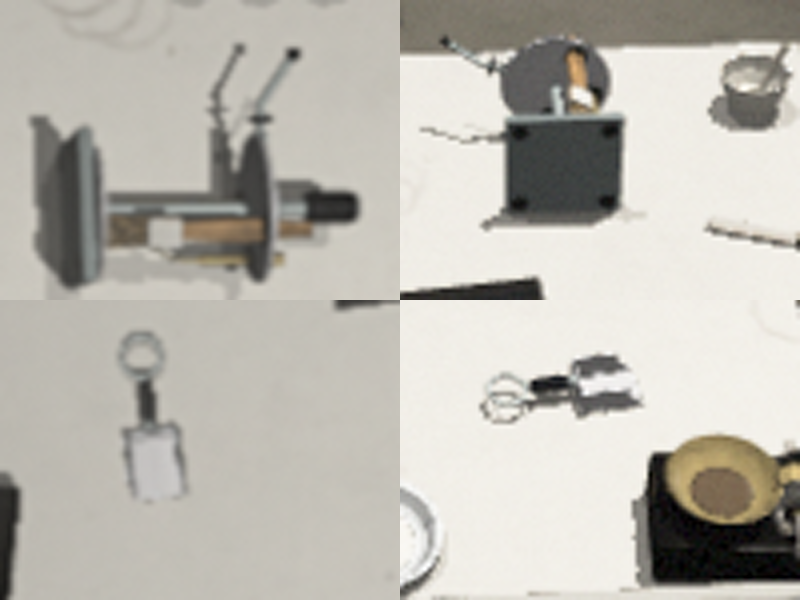

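The crops show: in the top view the grip centre is at about (393.7,216.5), the disc at (375.5,216.2) and the branch ball at (383.2,178.5). In the side view the ball is at (251.2,130.5). Scoop in the top view: handle (196.7,240.5), loop (195.2,228.7).

```bash
python3 - <<'E'
from h import *
np.set_printoptions(precision=1,suppress=True)
g=onz("top",(393.7,216.5),60);d=onz("top",(375.5,216.2),60);print("grip",g,"disc",d,np.linalg.norm(g-d))
ax=(g-d);print("axis deg",np.degrees(np.arctan2(ax[1],ax[0])))
t,e=tri((251.2,130.5),(383.2,178.5));print("tip",t,e)
m=np.array([onz("top",np.array(c)/1.5,3) for c in[(358,253),(431,243),(440,315),(366,326)]]);print("mat",m,m.mean(0), np.degrees(np.arctan2(*(m[0]-m[3])[1::-1])),np.degrees(np.arctan2(*(m[1]-m[2])[1::-1])))
h=onz("top",(196.7,240.5),18);l=onz("top",(195.2,228.7),18);print("scoop",h,l,np.degrees(np.arctan2(*(l-h)[1::-1])))
print(onz("side",(307,246.2),18))
s=read_state();Rt=R.from_euler("xyz",s["eef_rot"]).as_matrix();print(Rt)
E
```

```text
grip [ 529.3 -406.9   60. ] disc [ 532.  -349.1   60. ] 57.905329037519046
axis deg -92.65941882406223
tip [ 645.7 -372.3   95.8] 3.404007498750162
mat [[712.7  89.2   3. ]
 [730.6 -77.1   3. ]
 [565.8 -91.    3. ]
 [546.2  74.7   3. ]] [638.8  -1.    3. ] 4.966153449064677 4.803125384484977
scoop [473.1 231.2  18. ] [512. 236.  18.] 6.9836588603749865
[473.4 237.9  18. ]
[[ 0.  -1.   0.3]
 [ 0.   0.3  1. ]
 [-1.  -0.   0. ]]
```

```bash
python3 - <<'E'
import numpy as np
from scipy.spatial.transform import Rotation as R
for name,q1,q23,az,tilt,jaw in [("init",-56,1.95,90,45,1),("init",-56,1.95,90,45,-1),("fin",-25,1.8,78,45,1),("fin",-25,1.8,78,45,-1),("i60",-50,1.95,90,30,1),("i60",-50,1.95,90,30,-1)]:
    a=np.radians(az);t=np.radians(tilt)
    x=np.array([np.cos(a)*np.sin(t),np.sin(a)*np.sin(t),-np.cos(t)])
    z=jaw*np.array([np.sin(a),-np.cos(a),0])
    # local tool: axis z=x, -xlocal=z
    M=np.c_[-z,np.cross(x,-z),x]
    W=(R.from_euler("z",q1,degrees=True)*R.from_euler("y",q23)).inv()*R.from_matrix(M)
    print(name,jaw,"q4,q5,q6",W.as_euler("ZYZ").round(2),"tool y",np.cross(z,x).round(2))
E
```

```text
init 1 q4,q5,q6 [ 0.42  1.86 -1.  ] tool y [0.   0.71 0.71]
init -1 q4,q5,q6 [0.42 1.86 2.14] tool y [-0.   -0.71 -0.71]
fin 1 q4,q5,q6 [ 0.76  1.57 -0.32] tool y [0.15 0.69 0.71]
fin -1 q4,q5,q6 [0.76 1.57 2.82] tool y [-0.15 -0.69 -0.71]
i60 1 q4,q5,q6 [ 0.33  1.61 -0.93] tool y [0.   0.87 0.5 ]
i60 -1 q4,q5,q6 [0.33 1.61 2.21] tool y [-0.   -0.87 -0.5 ]
```

```bash
cat >> h.py <<'E'
RD=np.array([[0,0,1],[0,1,0],[-1,0,0.]])
def ori(a,t,psi): return R.from_euler("ZXZ",[a,t,psi],degrees=True)*R.from_matrix(RD)
def pose():
    s=read_state(); return np.array(s["eef_pos"]),R.from_euler("xyz",s["eef_rot"])
def gen(p0,wps):
    """p0: start params (x,y,z,a,t,psi); wps: [(params,n)]; rows from measured pose"""
    P,Q=pose(); print("start err",(P-p0[:3]).round(1),np.degrees((Q.inv()*ori(*p0[3:])).magnitude()).round(1))
    rows=[]; p0=np.array(p0,float)
    for w,n in wps:
        w=np.array(w,float)
        for k in range(1,n+1):
            q=p0+(w-p0)*k/n; T=ori(*q[3:])
            d=(Q.inv().apply(q[:3]-P)/10).round(2); r=(Q.inv()*T).as_rotvec().round(3)
            rows.append(" ".join("%g"%v for v in [*d,*r]))
            if np.linalg.norm(d)>5 or np.linalg.norm(r)>.1499: print("BIG",len(rows),np.linalg.norm(d),np.linalg.norm(r))
            P=P+Q.apply(d*10); Q=Q*R.from_rotvec(r)
        p0=w
    for i in range(0,len(rows),8): print(";".join(rows[i:i+8]))
E
python3 - <<'E'
from h import *
import cell; print([n for n in dir(cell) if n[0]!="_"],getattr(cell,"tcp_to_tips",None))
gen((190,595,239,0,0,72.3),[((480,300,330,0,0,-5),10),((560,-150,330,0,0,-88),11),((529,-420,250,0,20,-145),8),((529,-470,123,0,45,-180),7)])
E
```

```text
['Unreachable', 'camera_model', 'capture', 'find_in', 'read_state', 'sign_off', 'tcp_to_tips'] 8.0
start err [-0.1  0.4  0.3] 0.0
-0.88 -3.68 -1.97 0.135 0 0;-0.91 -3.88 -1.42 0.135 0 -0;-0.91 -4.04 -0.88 0.135 0 -0;-0.91 -4.13 -0.33 0.135 0 -0;-0.91 -4.13 0.23 0.135 0 -0;-0.91 -4.06 0.78 0.135 0 -0;-0.91 -3.92 1.32 0.135 0 -0;-0.91 -3.71 1.83 0.134 0 -0
-0.91 -3.43 2.32 0.135 0 -0;-0.91 -3.08 2.75 0.135 0 -0;0 -4.02 1.08 0.132 0 -0;0 -3.83 1.6 0.132 0 -0;0 -3.59 2.09 0.131 -0 -0;0 -3.29 2.54 0.132 -0 -0;0 -2.92 2.95 0.132 -0 -0;0 -2.51 3.31 0.131 -0 -0
0 -2.06 3.61 0.132 -0 -0;0 -1.56 3.85 0.132 -0 -0;0 -1.05 4.03 0.132 -0 -0;0 -0.5 4.12 0.131 -0 -0;0 0.04 4.16 0.132 -0 -0;1 -0.51 3.36 0.124 0.044 -0.001;0.85 -0.08 3.43 0.125 0.043 -0.007;0.7 0.35 3.46 0.124 0.042 -0.012
0.55 0.79 3.4 0.124 0.04 -0.017;0.4 1.22 3.31 0.125 0.038 -0.021;0.25 1.62 3.13 0.124 0.035 -0.027;0.09 2 2.92 0.124 0.031 -0.03;-0.06 2.35 2.65 0.125 0.027 -0.034;1.46 1.06 0.74 0.087 0.033 -0.053;1.38 1.2 0.69 0.087 0.029 -0.055;1.29 1.32 0.62 0.087 0.024 -0.058
1.19 1.45 0.53 0.088 0.019 -0.059;1.1 1.56 0.41 0.087 0.013 -0.061;0.99 1.65 0.29 0.087 0.008 -0.062;0.89 1.73 0.16 0.087 0.003 -0.063
```

Emit:
send_rows(plan="-0.88 -3.68 -1.97 0.135 0 0;-0.91 -3.88 -1.42 0.135 0 0;-0.91 -4.04 -0.88 0.135 0 0;-0.91 -4.13 -0.33 0.135 0 0;-0.91 -4.13 0.23 0.135 0 0;-0.91 -4.06 0.78 0.135 0 0;-0.91 -3.92 1.32 0.135 0 0;-0.91 -3.71 1.83 0.134 0 0", grip=5.5, grip_force=120)

```text
time_s: 2.0
eef_pos: [422.9, 357.7, 312.4]
eef_rot: [0.47, 1.57, 0.647]
ft_force: [0.9, -0.1, 0.4]
grip_width: 55.1
```

Emit:
send_rows(plan="-0.91 -3.43 2.32 0.135 0 0;-0.91 -3.08 2.75 0.135 0 0;0 -4.02 1.08 0.132 0 0;0 -3.83 1.6 0.132 0 0;0 -3.59 2.09 0.131 0 0;0 -3.29 2.54 0.132 0 0;0 -2.92 2.95 0.132 0 0;0 -2.51 3.31 0.131 0 0")

```text
time_s: 2.8
eef_pos: [523.6, 52.9, 330.2]
eef_rot: [0.844, 1.57, -0.038]
ft_force: [1.3, 0.1, 0.4]
grip_width: 55.0
```

Emit:
send_rows(plan="0 -2.06 3.61 0.132 0 0;0 -1.56 3.85 0.132 0 0;0 -1.05 4.03 0.132 0 0;0 -0.5 4.12 0.131 0 0;0 0.04 4.16 0.132 0 0;1 -0.51 3.36 0.124 0.044 -0.001;0.85 -0.08 3.43 0.125 0.043 -0.007;0.7 0.35 3.46 0.124 0.042 -0.012")

```text
time_s: 3.6
eef_pos: [548.1, -252.6, 299.9]
eef_rot: [-2.803, 1.438, 1.567]
ft_force: [1.4, -0.2, -0.6]
grip_width: 54.8
```

Emit:
send_rows(plan="0.55 0.79 3.4 0.124 0.04 -0.017;0.4 1.22 3.31 0.125 0.038 -0.021;0.25 1.62 3.13 0.124 0.035 -0.027;0.09 2 2.92 0.124 0.031 -0.03;-0.06 2.35 2.65 0.125 0.027 -0.034")

```text
time_s: 4.1
eef_pos: [528.6, -421.4, 249.6]
eef_rot: [-2.178, 1.221, 1.569]
ft_force: [1.0, -0.5, 0.7]
grip_width: 55.1
```

```bash
python3 - <<'E'
from h import *
s=read_state();print(s["joint_positions"].round(2),s["ft_force"].round(1),s["time_s"])
gen((529,-420,250,0,20,-145),[((529,-470,123,0,45,-180),8)])
E
```

```text
[-0.93  0.7   1.11  0.21  1.62  1.59] [ 1.  -0.5  0.7] 4.1
start err [-0.4 -1.4 -0.4] 0.3
1.29 0.83 0.53 0.071 0.028 -0.045;1.22 1.03 0.61 0.076 0.026 -0.048;1.14 1.13 0.56 0.076 0.022 -0.05;1.08 1.23 0.49 0.077 0.019 -0.052;1 1.32 0.41 0.076 0.014 -0.052;0.93 1.39 0.33 0.076 0.011 -0.054;0.85 1.47 0.23 0.077 0.006 -0.054;0.76 1.52 0.11 0.076 0.002 -0.054
```

Model confirmed (q4>0, q6 rising as predicted).

Emit:
send_rows(plan="1.29 0.83 0.53 0.071 0.028 -0.045;1.22 1.03 0.61 0.076 0.026 -0.048;1.14 1.13 0.56 0.076 0.022 -0.05;1.08 1.23 0.49 0.077 0.019 -0.052;1 1.32 0.41 0.076 0.014 -0.052;0.93 1.39 0.33 0.076 0.011 -0.054;0.85 1.47 0.23 0.077 0.006 -0.054;0.76 1.52 0.11 0.076 0.002 -0.054")

```text
time_s: 4.9
eef_pos: [529.7, -469.2, 122.6]
eef_rot: [-1.57, 0.786, 1.574]
ft_force: [-0.1, -0.6, 0.7]
grip_width: 55.0
```

Emit:
send_rows(plan="0 0 0 0 0 0")

```text
time_s: 5.0
eef_pos: [527.9, -468.9, 118.1]
eef_rot: [-1.566, 0.782, 1.577]
ft_force: [0.2, -0.1, -1.1]
grip_width: 55.1
```

```bash
python3 - <<'E'
from h import *
s=read_state();print(s["joint_positions"].round(2),s["ft_force"].round(1),s["time_s"])
a=capture("top")[:,:,::-1]; b=capture("side")[:,:,::-1]
f=lambda im,x,y,w,h,s:cv2.resize(im[y:y+h,x:x+w],None,fx=s,fy=s,interpolation=cv2.INTER_CUBIC)
cv2.imwrite("pics/c2.png",np.hstack([f(a,320,160,100,100,4),f(b,230,90,100,100,4)]))
gen((529,-470,123,0,45,-180),[((529.3,-400,52.5,0,45,-180),6)])
E
```

```text
[-1.03  1.07  0.83  0.39  1.93  2.11] [ 0.2 -0.1 -1.1] 5.0
start err [ 0.6  1.5 -0.3] 0.4
1.53 0.08 0.05 0.006 0.003 -0.001;1.65 0.01 -0.01 -0 -0 0;1.66 0.01 -0 -0 -0 0;1.65 0 -0.01 -0 -0 0;1.66 0.01 -0 -0 -0 0;1.66 0 -0.01 -0 -0 0
```

View pics/c2.png

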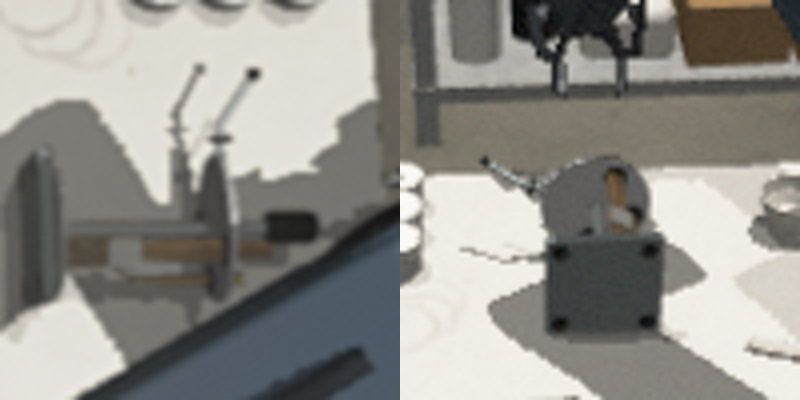

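The fingers (side crop, about (590,80)) line up with the grip; the carousel is unmoved, with the branch ball at (253,73) in the top crop. Going in.

Emit:
send_rows(plan="1.53 0.08 0.05 0.006 0.003 0;1.65 0.1 0 0 0 0;1.66 0.1 0 0 0 0;1.65 0 0 0 0 0;1.66 0 0 0 0 0;1.66 0 0 0 0 0;0 0 0 0 0 0")

```text
time_s: 5.8
eef_pos: [529.7, -399.0, 53.0]
eef_rot: [-1.57, 0.786, 1.573]
ft_force: [-0.5, 0.8, -0.7]
grip_width: 54.8
```

Emit:
send_rows(plan="0 0 0 0 0 0;0 0 0 0 0 0;0 0 0 0 0 0;0 0 0 0 0 0;0 0 0 0 0 0;0 0 0 0 0 0", grip=0, grip_force=120)

```text
time_s: 6.4
eef_pos: [530.4, -403.1, 53.9]
eef_rot: [-1.575, 0.79, 1.565]
ft_force: [1.5, -2.6, 6.1]
grip_width: 22.8
```

```bash
python3 - <<'E'
from h import *
s=read_state();print(s["joint_positions"].round(2),s["ft_force"].round(1),s["time_s"],s["grip_width"],s["eef_pos"])
p=s["eef_pos"]
gen((*p,0,45,-180),[((p[0],p[1],p[2]+170,0,45,-180),8)])
E
```

```text
[-0.99  1.07  1.03  0.4   1.72  2.07] [ 1.5 -2.6  6.1] 6.4 22.751951930341637 [ 530.40021002 -403.06005906   53.90436944]
start err [0. 0. 0.] 0.3
-1.51 -1.5 -0.01 0.001 -0.004 -0.004;-1.5 -1.5 0 -0 -0 -0;-1.5 -1.5 0 -0 -0 -0;-1.51 -1.5 0 -0 -0 -0;-1.5 -1.51 0 -0 -0 -0;-1.5 -1.5 0.01 -0 -0 -0;-1.51 -1.5 -0 -0 -0 -0;-1.5 -1.5 -0 -0 -0 -0
```

Emit:
send_rows(plan="-0.5 -0.5 0 0 0 0;-0.5 -0.5 0 0 0 0;-1 -1 0 0 0 0;-1 -1 0 0 0 0")

```text
time_s: 6.8
eef_pos: [529.0, -401.4, 94.6]
eef_rot: [-1.568, 0.788, 1.571]
ft_force: [0.0, -0.4, -4.8]
grip_width: 22.9
```

```bash
python3 - <<'E'
from h import *
s=read_state();print(s["ft_force"].round(1),s["torque"],s["time_s"],s["grip_width"],s["eef_pos"])
b=capture("side")[:,:,::-1]
f=lambda im,x,y,w,h,s:cv2.resize(im[y:y+h,x:x+w],None,fx=s,fy=s,interpolation=cv2.INTER_CUBIC)
cv2.imwrite("pics/c3.png",f(b,230,90,100,100,4))
E
```

```text
[ 0.  -0.4 -4.8] [-1.64661685  0.01925303 -0.06401796] 6.8 22.939126631324825 [ 528.95822596 -401.43318029   94.57180271]
```

View pics/c3.png

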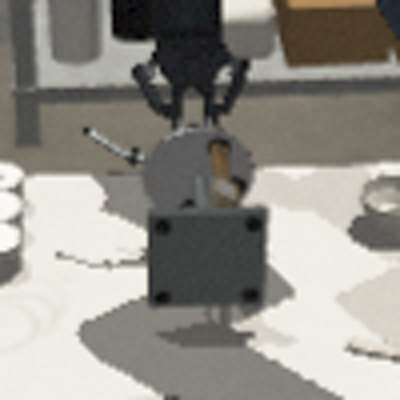

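Lifted: foot centre at crop (208,255), disc at (200,178), and the wrist carries the full weight. I'll check for sag.

```bash
python3 - <<'E'
from h import *
def ony(uv,y):
    o,d=ray("side",uv); return (o+d*(y-o[1])/d[1]).round(0)
g=-411
print("before foot",ony((230+204/4,90+285/4),g+212),"disc",ony((230+195/4,90+197/4),g+64))
print("now foot",ony((230+208/4,90+255/4),g+212),"disc",ony((230+200/4,90+178/4),g+64))
E
```

```text
before foot [ 529. -199.   56.] disc [ 527. -347.   62.]
now foot [ 525. -199.   93.] disc [ 522. -347.   87.]
```

```bash
python3 - <<'E'
from h import *
P,_=pose()
gen((*P,0,45,-180),[((530,-395,320,0,45,-180),8),((638.6,10.6,320,-12,45,0),28),((638.6,10.6,280,-12,45,0),4)])
E
```

```text
start err [0. 0. 0.] 0.3
-1.91 -2.02 -0 0.001 -0.002 -0.004;-1.9 -2.02 -0 -0 0 -0;-1.9 -2.03 -0 -0 0 -0;-1.9 -2.03 -0 -0 0 -0;-1.9 -2.02 -0 -0 0 -0;-1.89 -2.03 -0 -0 0 -0;-1.9 -2.03 0 -0 0 -0;-1.9 -2.02 0 -0 0 -0
1.02 -1.03 -0.39 -0.107 0.006 0;1.03 -0.97 -0.48 -0.107 0.005 0.001;1.03 -0.92 -0.59 -0.107 0.005 0.001;1.03 -0.86 -0.68 -0.107 0.005 0.002;1.03 -0.78 -0.75 -0.107 0.004 0.003;1.03 -0.7 -0.84 -0.107 0.005 0.003;1.04 -0.61 -0.89 -0.107 0.004 0.004;1.04 -0.51 -0.96 -0.107 0.003 0.003
1.03 -0.41 -1 -0.107 0.003 0.005;1.04 -0.31 -1.03 -0.107 0.003 0.004;1.05 -0.2 -1.06 -0.106 0.002 0.005;1.04 -0.09 -1.07 -0.107 0.001 0.005;1.04 0.02 -1.08 -0.107 0.001 0.006;1.05 0.12 -1.07 -0.107 0 0.005;1.05 0.24 -1.05 -0.107 0 0.005;1.05 0.34 -1.01 -0.107 -0.001 0.006
1.05 0.44 -0.98 -0.107 -0.001 0.005;1.05 0.53 -0.93 -0.107 -0.002 0.004;1.05 0.63 -0.86 -0.107 -0.003 0.005;1.05 0.71 -0.8 -0.107 -0.003 0.004;1.05 0.79 -0.72 -0.107 -0.003 0.004;1.06 0.86 -0.63 -0.106 -0.004 0.004;1.05 0.91 -0.55 -0.107 -0.005 0.003;1.06 0.97 -0.44 -0.107 -0.004 0.002
1.06 1 -0.35 -0.107 -0.005 0.002;1.05 1.04 -0.25 -0.107 -0.005 0.002;1.06 1.05 -0.13 -0.107 -0.006 0.001;1.06 1.06 -0.03 -0.107 -0.005 0;0.71 -0.7 -0 0 0 0;0.71 -0.71 -0 0 0 0;0.7 -0.71 -0 0 0 0;0.71 -0.7 -0 0 0 0
```

Emit:
send_rows(plan="-1.91 -2.02 0 0 -0.002 -0.004;-1.9 -2.02 0 0 0 0;-1.9 -2.03 0 0 0 0;-1.9 -2.03 0 0 0 0;-1.9 -2.02 0 0 0 0;-1.89 -2.03 0 0 0 0;-1.9 -2.03 0 0 0 0;-1.9 -2.02 0 0 0 0")

```text
time_s: 7.65
eef_pos: [529.4, -394.5, 318.0]
eef_rot: [-1.567, 0.784, 1.574]
ft_force: [-0.3, -0.9, -5.3]
grip_width: 22.5
```

Emit:
send_rows(plan="1.02 -1.03 -0.39 -0.107 0.006 0;1.03 -0.97 -0.48 -0.107 0.005 0.001;1.03 -0.92 -0.59 -0.107 0.005 0.001;1.03 -0.86 -0.68 -0.107 0.005 0.002;1.03 -0.78 -0.75 -0.107 0.004 0.003;1.03 -0.7 -0.84 -0.107 0.005 0.003;1.04 -0.61 -0.89 -0.107 0.004 0.004;1.04 -0.51 -0.96 -0.107 0.003 0.003")

```text
time_s: 8.45
eef_pos: [560.6, -278.0, 317.2]
eef_rot: [-2.471, 0.784, 1.513]
ft_force: [0.3, -0.5, -4.7]
grip_width: 22.7
```

Emit:
send_rows(plan="1.03 -0.41 -1 -0.107 0.003 0.005;1.04 -0.31 -1.03 -0.107 0.003 0.004;1.05 -0.2 -1.06 -0.106 0.002 0.005;1.04 -0.09 -1.07 -0.107 0.001 0.005;1.04 0.02 -1.08 -0.107 0.001 0.006;1.05 0.12 -1.07 -0.107 0 0.005;1.05 0.24 -1.05 -0.107 0 0.005;1.05 0.34 -1.01 -0.107 -0.001 0.006")

```text
time_s: 9.25
eef_pos: [591.4, -162.0, 317.5]
eef_rot: [2.914, 0.784, 1.453]
ft_force: [0.5, -0.1, -4.2]
grip_width: 23.2
```

Emit:
send_rows(plan="1.05 0.44 -0.98 -0.107 -0.001 0.005;1.05 0.53 -0.93 -0.107 -0.002 0.004;1.05 0.63 -0.86 -0.107 -0.003 0.005;1.05 0.71 -0.8 -0.107 -0.003 0.004;1.05 0.79 -0.72 -0.107 -0.003 0.004;1.06 0.86 -0.63 -0.106 -0.004 0.004;1.05 0.91 -0.55 -0.107 -0.005 0.003;1.06 0.97 -0.44 -0.107 -0.004 0.002")

```text
time_s: 10.05
eef_pos: [621.7, -45.8, 317.6]
eef_rot: [2.02, 0.783, 1.397]
ft_force: [0.1, -0.3, -4.1]
grip_width: 23.1
```

Emit:
send_rows(plan="1.06 1 -0.35 -0.107 -0.005 0.002;1.05 1.04 -0.25 -0.107 -0.005 0.002;1.06 1.05 -0.13 -0.107 -0.006 0.001;1.06 1.06 0 -0.107 -0.005 0;0.71 -0.7 0 0 0 0;0.71 -0.71 0 0 0 0;0.7 -0.71 0 0 0 0;0.71 -0.7 0 0 0 0")

```text
time_s: 10.85
eef_pos: [638.0, 10.2, 275.7]
eef_rot: [1.577, 0.784, 1.364]
ft_force: [0.6, 0.2, -4.6]
grip_width: 23.1
```

```bash
python3 - <<'E'
from h import *
s=read_state();print(s["joint_positions"].round(2),s["ft_force"].round(1),s["torque"],s["time_s"],s["grip_width"])
b=capture("side")[:,:,::-1];a=capture("top")[:,:,::-1]
f=lambda im,x,y,w,h,s:cv2.resize(im[y:y+h,x:x+w],None,fx=s,fy=s,interpolation=cv2.INTER_CUBIC)
cv2.imwrite("pics/c4.png",np.hstack([f(a,210,140,100,140,4),f(b,210,120,100,140,4)]))
P,_=pose();gen((*P,-12,45,0),[((638.6,10.6,230,-12,45,0),8)])
E
```

```text
[-0.49  0.58  1.48  0.76  1.41 -0.53] [ 0.6  0.2 -4.6] [-0.83194873  0.1203173  -0.04494927] 10.85 23.14556069194736
start err [0. 0. 0.] 0.4
0.4 -0.39 0.02 -0.006 -0.004 -0.002;0.4 -0.4 0.01 0 -0 -0;0.39 -0.39 0.02 0 -0 -0;0.4 -0.39 0.01 0 -0 -0;0.4 -0.4 0.01 0 -0 -0;0.4 -0.39 0.02 0 -0 -0;0.4 -0.39 0.01 0 -0 -0;0.39 -0.39 0.02 0 -0 -0
```

View pics/c4.png

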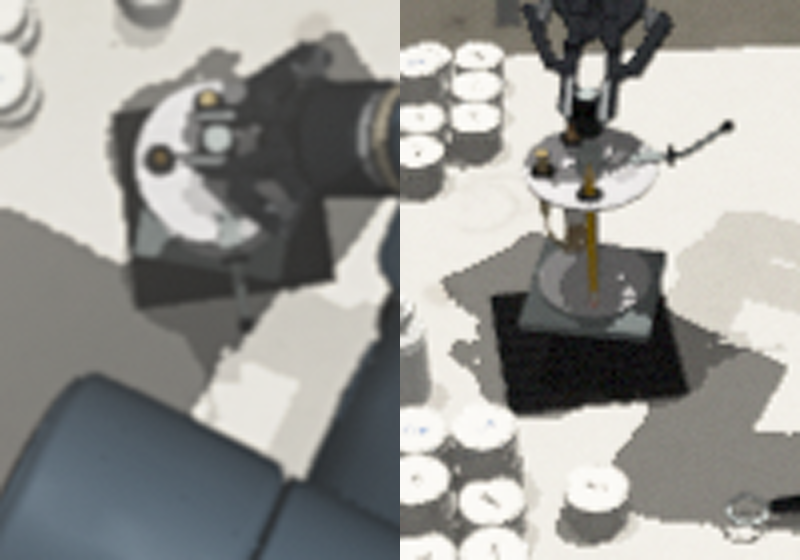

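Carousel hangs upright over the mat, with the branch ball toward the robot (top crop (245,325)). Foot top centre in the side crop is about (594,287). Checking its tilt.

```bash
python3 - <<'E'
from h import *
np.set_printoptions(precision=1,suppress=True)
g=np.array([636.4,2.6,283.5]); f=g-[0,0,198]; dsc=g-[0,0,61.5]
for n,p in [("g",g),("disc",dsc),("foot",f)]:
    q=proj("side",p);t=proj("top",p);print(n,(q-[210,120])*4+[400,0],(t-[210,140])*4)
t=onz("top",(210+245/4,140+325/4),283.5-36);print("tip",t,np.degrees(np.arctan2(*(t-g)[1::-1])),np.hypot(*(t-g)[:2]))
# foot top centre observed in side, solve at z=85.5
print(onz("side",(210+194/4,120+287/4),85.5))
E
```

```text
g [582.9  99.5] [216.1 137.6]
disc [584.  156.8] [216.9 153.7]
foot [586.2 274.7] [218.3 184.3]
tip [510.5 -13.4 247.5] -172.752649130024 126.93799983466312
[630.   20.4  85.5]
```

Emit:
send_rows(plan="0.51 -0.51 0.02 0 0 0;0.51 -0.51 0.01 0 0 0;0.51 -0.51 0.01 0 0 0;0.51 -0.51 0.01 0 0 0;0.51 -0.51 0.01 0 0 0;0.51 -0.51 0.01 0 0 0;0.51 -0.51 0.01 0 0 0;0.3 -0.3 0 0 0 0")

```text
time_s: 11.75
eef_pos: [639.0, 11.0, 221.6]
eef_rot: [1.574, 0.784, 1.364]
ft_force: [0.3, 0.3, -5.1]
grip_width: 23.3
```

Emit:
send_rows(plan="0.15 -0.15 0 0 0 0;0.15 -0.15 0 0 0 0;0.1 -0.1 0 0 0 0;0 0 0 0 0 0")

```text
time_s: 12.15
eef_pos: [639.3, 10.9, 216.8]
eef_rot: [1.573, 0.784, 1.363]
ft_force: [-0.8, -0.3, -4.7]
grip_width: 23.0
```

Emit:
send_rows(plan="0.15 -0.15 0 0 0 0;0.1 -0.1 0 0 0 0;0.1 -0.1 0 0 0 0;0.1 -0.1 0 0 0 0;0 0 0 0 0 0")

```text
time_s: 12.65
eef_pos: [639.6, 11.4, 216.0]
eef_rot: [1.569, 0.777, 1.362]
ft_force: [-6.3, -4.0, 16.6]
grip_width: 22.8
```

Emit:
send_rows(plan="0.1 -0.1 0 0 0 0;0.1 -0.1 0 0 0 0;0 0 0 0 0 0")

```text
time_s: 12.95
eef_pos: [639.8, 11.7, 216.0]
eef_rot: [1.567, 0.773, 1.361]
ft_force: [-9.3, -6.1, 26.0]
grip_width: 22.8
```

Emit:
send_rows(plan="-0.1 0.1 0 0 0 0;-0.1 0.1 0 0 0 0;-0.1 0.1 0 0 0 0;0 0 0 0 0 0;0 0 0 0 0 0")

```text
time_s: 13.45
eef_pos: [639.7, 11.2, 216.1]
eef_rot: [1.569, 0.779, 1.361]
ft_force: [-4.5, -3.3, 10.1]
grip_width: 23.6
```

Emit:
send_rows(plan="0 0 0 0 0 0;0 0 0 0 0 0;0 0 0 0 0 0;0 0 0 0 0 0", grip=3.4)

```text
time_s: 13.85
eef_pos: [639.4, 11.0, 211.9]
eef_rot: [1.573, 0.783, 1.363]
ft_force: [0.2, 0.2, 0.4]
grip_width: 34.2
```

Emit:
send_rows(plan="0 0 0 0 0 0;0 0 0 0 0 0;0 0 0 0 0 0", grip=5)

```text
time_s: 14.15
eef_pos: [639.2, 11.0, 211.7]
eef_rot: [1.574, 0.783, 1.363]
ft_force: [-0.4, -0.3, 0.2]
grip_width: 49.7
```

```bash
python3 - <<'E'
from h import *
P,_=pose();gen((*P,-12,45,0),[((P[0]-22,P[1]-100,P[2]+103,-12,45,0),6)])
E
```

```text
start err [0. 0. 0.] 0.2
-2.42 0.01 -0.02 -0.001 -0.001 -0.002;-2.42 0.01 -0.01 -0 -0 0;-2.42 0.01 -0.01 -0 -0 0;-2.42 0 -0.02 -0 -0 0;-2.42 0.01 -0.01 -0 -0 0;-2.42 0.01 -0.01 -0 -0 0
```

Emit:
send_rows(plan="-2.4 0 0 0 0 0;-2.4 0 0 0 0 0;-2.4 0 0 0 0 0;-2.4 0 0 0 0 0;-2.4 0 0 0 0 0;-2.4 0 0 0 0 0;0 0 0 0 0 0")

```text
time_s: 14.85
eef_pos: [619.3, -91.4, 315.6]
eef_rot: [1.566, 0.786, 1.355]
ft_force: [-0.1, -0.5, 0.1]
grip_width: 50.0
```

```bash
cat > kin.py <<'E'
from h import *
from scipy.optimize import least_squares
def fk(q,p):
    a,h,L2,L3,e,lat,L=p
    Rq=R.from_euler("z",q[0]); x=np.array([a,0,h])
    A2=R.from_euler("y",q[1]); A3=R.from_euler("y",q[1]+q[2])
    x=x+A2.apply([0,0,L2])+A3.apply([e,0,L3])+[0,lat,0]
    W=Rq*A3*R.from_euler("ZYZ",q[3:])
    return Rq.apply(x)+W.apply([0,0,L]),W
D=[((1.083,.527,1.433,0,1.181,-.178),(189.9,595.4,239.3)),((-.93,.7,1.11,.21,1.62,1.59),(528.6,-421.4,249.6)),((-1.03,1.07,.83,.39,1.93,2.11),(529.5,-469,122)),((-.99,1.07,1.03,.4,1.72,2.07),(530.4,-403,53.9)),((-.49,.58,1.48,.76,1.41,-.53),(638,10.2,275.7))]
s=read_state(); D.append((s["joint_positions"],s["eef_pos"]))
r=least_squares(lambda p:np.concatenate([fk(q,p)[0]-x for q,x in D]),[0,150,420,420,0,110,250]); P=r.x
lo=np.array([-3.08,-.75,.22,-1.43,0,-2.85]);hi=np.array([3.08,2.2,2.44,4.57,2.65,2.85])
def ik(x,d,z):
    M=R.from_matrix(np.c_[-z,np.cross(d,-z),d]); best=None
    for s in range(12):
        q0=lo+(hi-lo)*np.random.default_rng(s).random(6)
        f=lambda q:np.r_[(fk(q,P)[0]-x)/100,(fk(q,P)[1].inv()*M).as_rotvec()]
        o=least_squares(f,q0,bounds=(lo,hi))
        if best is None or o.cost<best.cost: best=o
        if o.cost<1e-8: break
    return best.cost,best.x.round(2)
E
python3 - <<'E'
from kin import *
print("params",P.round(0),"res",np.abs(r.fun).max().round(1),s["eef_pos"].round(0))
print(fk(D[-1][0],P)[1].as_matrix().round(2)[:, [2,0]].tolist(), ori(-12,45,0).as_matrix().round(2).tolist())
# sweep: tilt th (final: tool dips th below horizontal), azimuth phi; scoop up. jaw perpendicular to d and horizontal
up=np.array([0,0,1.])
def d_fin(th,az): return np.array([np.cos(az)*np.cos(th),np.sin(az)*np.cos(th),-np.sin(th)])
for th in (15,30,45):
  for az in (-30,0,30,60):
    t,a=np.radians([th,az]); d=d_fin(t,a)
    # initial: same relation in scoop frame; scoop rotated: x_s=(az 7), z_s up
    j=np.array([-np.sin(a),np.cos(a),0])
    Ms=np.c_[up,np.array([0,1,0]),np.array([-1,0,0])]  # final scoop axes x_s,y_s,z_s in world: x up, z=-x
    M0=R.from_euler("z",7,degrees=True).as_matrix()
    di=M0@Ms.T@d; ji=M0@Ms.T@j
    for sg in (1,-1):
        ci,qi=ik(np.array([473,233,18])+11*di,di,sg*ji); cf,qf=ik(np.array([495,-12,135])+11*d,d,sg*j)
        print(th,az,sg,"init" ,"%.0e"%ci,qi if ci<1e-6 else "", "fin","%.0e"%cf,qf if cf<1e-6 else "",di.round(2))
E
```

```text
params [ -8. 279. 587. 402. 114. 111. 288.] res 2.9 [619. -91. 316.]
[[0.15, -0.98], [0.69, 0.21], [-0.71, -0.0]] [[0.15, 0.15, 0.98], [0.69, 0.69, -0.21], [-0.71, 0.71, 0.0]]
15 -30 1 init 7e-30 [ 0.44  0.93  1.5  -0.42  1.19 -0.92] fin 3e-19 [0.04 1.11 2.4  3.68 1.62 1.76] [-0.2  -0.51 -0.84]
15 -30 -1 init 1e-30 [ 0.44  0.93  1.5  -0.42  1.19  2.22] fin 4e-27 [ 0.04  1.11  2.4   3.68  1.62 -1.38] [-0.2  -0.51 -0.84]
15 0 1 init 1e-18 [ 0.23  0.84  1.64  0.03  0.92 -1.49] fin 5e-02  [-0.26 -0.03 -0.97]
15 0 -1 init 1e-24 [0.23 0.84 1.64 0.03 0.92 1.65] fin 5e-02  [-0.26 -0.03 -0.97]
15 30 1 init 1e-23 [-0.    0.88  1.7   0.56  1.   -2.18] fin 4e-24 [-0.89  1.08  2.37  1.8   1.37  1.26] [-0.32  0.45 -0.84]
15 30 -1 init 3e-28 [-0.    0.88  1.7   0.56  1.    0.96] fin 3e-24 [-0.89  1.08  2.37  1.8   1.37 -1.88] [-0.32  0.45 -0.84]
15 60 1 init 6e-21 [-0.18  1.06  1.67  0.84  1.33 -2.64] fin 4e-23 [-0.85  0.95  2.03  1.2   1.36  1.73] [-0.36  0.8  -0.48]
15 60 -1 init 1e-19 [-0.18  1.06  1.67  0.84  1.33  0.5 ] fin 3e-21 [-0.85  0.95  2.03  1.2   1.36 -1.41] [-0.36  0.8  -0.48]
30 -30
[... 1203 characters left out ...]
0.06  1.58 -1.51] fin 5e-30 [-0.42  0.66  2.38  2.67  0.7   1.63] [-0.7  -0.09 -0.71]
45 0 -1 init 2e-28 [0.21 1.04 1.3  0.06 1.58 1.63] fin 6e-30 [-0.42  0.66  2.38  2.67  0.7  -1.51] [-0.7  -0.09 -0.71]
45 30 1 init 3e-27 [ 0.07  1.07  1.34  0.32  1.6  -1.98] fin 7e-21 [-0.66  0.64  2.27  1.72  0.72  1.89] [-0.74  0.26 -0.61]
45 30 -1 init 7e-30 [0.07 1.07 1.34 0.32 1.6  1.16] fin 4e-31 [-0.66  0.64  2.27  1.72  0.72 -1.25] [-0.74  0.26 -0.61]
45 60 1 init 4e-19 [-0.03  1.17  1.32  0.53  1.77 -2.42] fin 8e-31 [-0.69  0.66  2.04  1.04  0.94  2.13] [-0.78  0.52 -0.35]
45 60 -1 init 1e-24 [-0.03  1.17  1.32  0.53  1.77  0.72] fin 1e-30 [-0.69  0.66  2.04  1.04  0.94 -1.02] [-0.78  0.52 -0.35]
```

```bash
cat >> kin.py <<'E'
def ikseed(x,d,z,q0):
    M=R.from_matrix(np.c_[-z,np.cross(d,-z),d])
    o=least_squares(lambda q:np.r_[(fk(q,P)[0]-x)/100,(fk(q,P)[1].inv()*M).as_rotvec()],q0,bounds=(lo,hi)); return o.cost,o.x
TW=np.array([[0,0,-1],[0,-1,0],[1,0,0]],float).T  # set below
def toolR(W): # tool x = W z, tool z = -W x
    m=W.as_matrix(); x=m[:,2]; z=-m[:,0]; return R.from_matrix(np.c_[x,np.cross(z,x),z])
def rows(poses):
    """poses: list of (pos, R tool); from measured pose"""
    Pm,Q=pose(); out=[]
    for p,T in poses:
        d=(Q.inv().apply(p-Pm)/10).round(2); r=(Q.inv()*T).as_rotvec().round(3)
        if np.linalg.norm(d)>5 or np.linalg.norm(r)>.1499: print("BIG",len(out),np.linalg.norm(d).round(2),np.linalg.norm(r).round(3))
        out.append(" ".join("%g"%v for v in [*d,*r])); Pm=Pm+Q.apply(d*10); Q=Q*R.from_rotvec(r)
    for i in range(0,len(out),8): print(";".join(out[i:i+8]))
def jpath(q0,q1,n,e=0):
    return [(lambda f:(f[0],toolR(f[1])))(fk(q0+(q1-q0)*k/n,P)) for k in range(1,n+1)]
TH,PHI=np.radians([20,30])
def scoopgrasp(th=TH,phi=PHI,yaw=7):
    d=np.array([np.cos(phi)*np.cos(th),np.sin(phi)*np.cos(th),-np.sin(th)]); j=-np.array([-np.sin(phi),np.cos(phi),0])
    Ms=np.array([[0,0,-1],[0,1,0],[1,0,0.]]); M0=R.from_euler("z",yaw,degrees=True).as_matrix()
    return M0@Ms.T@d, M0@Ms.T@j   # tool x, tool z at the lying scoop
E
python3 - <<'E'
from kin import *
np.set_printoptions(precision=2,suppress=True)
di,ji=scoopgrasp(); print(di,ji)
g=np.array([469,232.5,18])+11*di
q0=s["joint_positions"]
c1,q1=ikseed(g-110*di+[0,0,140],di,ji,[.03,.96,1.52,.41,1.3,1.09]); c2,q2=ikseed(g-90*di,di,ji,q1)
print(c1,q1,c2,q2,q0)
a=jpath(q0,q1,20)
for k in range(0,20,4): print(a[k][0].round(0))
rows(a+jpath(q1,q2,6))
E
```

```text
[-0.4   0.42 -0.81] [ 0.11 -0.86 -0.5 ]
1.2794725511831043e-22 [-0.07  0.59  1.48  0.41  1.55  1.18] 1.3231599937836198e-24 [-0.06  0.8   1.58  0.43  1.27  1.06] [-0.64  0.56  1.39  0.7   1.58 -0.57]
[619. -75. 311.]
[607. -11. 294.]
[588.  50. 277.]
[563. 106. 262.]
[533. 156. 248.]
1.42 0.79 -0.41 0.071 0.03 -0.012;1.43 0.77 -0.59 0.07 0.029 -0.015;1.41 0.72 -0.63 0.071 0.028 -0.017;1.39 0.68 -0.68 0.069 0.025 -0.02;1.37 0.63 -0.73 0.07 0.023 -0.022;1.36 0.57 -0.77 0.07 0.021 -0.025;1.33 0.52 -0.81 0.069 0.019 -0.026;1.32 0.46 -0.85 0.068 0.016 -0.028
1.3 0.39 -0.87 0.069 0.013 -0.029;1.28 0.34 -0.9 0.068 0.01 -0.03;1.26 0.26 -0.92 0.069 0.007 -0.031;1.24 0.2 -0.94 0.067 0.004 -0.032;1.22 0.13 -0.95 0.068 0.001 -0.031;1.2 0.06 -0.95 0.067 -0.002 -0.032;1.18 -0 -0.95 0.068 -0.005 -0.031;1.16 -0.08 -0.95 0.067 -0.009 -0.031
1.13 -0.14 -0.95 0.066 -0.011 -0.029;1.12 -0.22 -0.92 0.067 -0.014 -0.028;1.1 -0.28 -0.91 0.066 -0.017 -0.027;1.07 -0.34 -0.89 0.066 -0.019 -0.025;2.17 0.99 1.18 -0 0.003 0.001;2.2 0.87 1.18 -0.001 0.001 0.001;2.22 0.75 1.18 0 0.001 -0;2.25 0.62 1.18 0 -0.001 -0
2.26 0.51 1.17 0.001 -0.001 -0.001;2.28 0.38 1.16 0 -0.003 -0.001
```

Emit:
send_rows(plan="1.42 0.79 -0.41 0.071 0.03 -0.012;1.43 0.77 -0.59 0.07 0.029 -0.015;1.41 0.72 -0.63 0.071 0.028 -0.017;1.39 0.68 -0.68 0.069 0.025 -0.02;1.37 0.63 -0.73 0.07 0.023 -0.022;1.36 0.57 -0.77 0.07 0.021 -0.025;1.33 0.52 -0.81 0.069 0.019 -0.026;1.32 0.46 -0.85 0.068 0.016 -0.028", grip=4)

```text
time_s: 15.65
eef_pos: [590.9, 39.6, 278.6]
eef_rot: [2.405, 0.859, 1.731]
ft_force: [-0.1, 1.0, 0.1]
grip_width: 40.4
```

Emit:
send_rows(plan="1.3 0.39 -0.87 0.069 0.013 -0.029;1.28 0.34 -0.9 0.068 0.01 -0.03;1.26 0.26 -0.92 0.069 0.007 -0.031;1.24 0.2 -0.94 0.067 0.004 -0.032;1.22 0.13 -0.95 0.068 0.001 -0.031;1.2 0.06 -0.95 0.067 -0.002 -0.032;1.18 0 -0.95 0.068 -0.005 -0.031;1.16 -0.08 -0.95 0.067 -0.009 -0.031")

```text
time_s: 16.45
eef_pos: [538.0, 148.2, 249.5]
eef_rot: [-3.03, 0.92, 2.124]
ft_force: [0.1, -0.2, -0.1]
grip_width: 40.2
```

Emit:
send_rows(plan="1.13 -0.14 -0.95 0.066 -0.011 -0.029;1.12 -0.22 -0.92 0.067 -0.014 -0.028;1.1 -0.28 -0.91 0.066 -0.017 -0.027;1.07 -0.34 -0.89 0.066 -0.019 -0.025;2.17 0.99 1.18 0 0.003 0.001;2.2 0.87 1.18 0 0.001 0.001;2.22 0.75 1.18 0 0 0;2.25 0.62 1.18 0 0 0")

```text
time_s: 17.25
eef_pos: [504.0, 200.7, 131.1]
eef_rot: [-2.609, 0.942, 2.323]
ft_force: [-0.4, 1.3, 0.1]
grip_width: 40.2
```

Emit:
send_rows(plan="2.26 0.51 1.17 0 0 0;2.28 0.38 1.16 0 -0.003 0;0 0 0 0 0 0")

```text
time_s: 17.55
eef_pos: [493.5, 202.7, 78.6]
eef_rot: [-2.597, 0.939, 2.333]
ft_force: [-0.8, 0.5, 0.8]
grip_width: 39.7
```

```bash
python3 - <<'E'
from kin import *
np.set_printoptions(precision=2,suppress=True)
di,ji=scoopgrasp(); g=np.array([469,232.5,18])+11*di
T=R.from_matrix(np.c_[di,np.cross(ji,di),ji]); p,Q=pose()
print(p,g-90*di,np.degrees((Q.inv()*T).magnitude()),s["joint_positions"],s["time_s"])
rows([(g-di*90*(1-k/6),T) for k in range(1,7)])
b=capture("side")[:,:,::-1];a=capture("top")[:,:,::-1]
f=lambda im,x,y,w,h,s:cv2.resize(im[y:y+h,x:x+w],None,fx=s,fy=s,interpolation=cv2.INTER_CUBIC)
cv2.imwrite("pics/c5.png",np.hstack([f(a,170,150,130,130,3),f(b,230,130,130,130,3)]))
print([(d["uv"],d["conf"]) for d in find_in("top","branch_tip")],[(d["uv"],d["conf"]) for d in find_in("side","branch_tip")])
E
```

```text
[493.5  202.71  78.64] [500.34 198.95  82.29] 0.7602116105034318 [-0.05  0.81  1.59  0.44  1.26  1.05] 17.55
0.77 0.42 0.22 -0.001 -0.006 0.012;1.5 -0 -0 0 -0 -0;1.5 -0 -0 0 -0 -0;1.5 -0 -0 0 -0 -0;1.5 -0 0 0 -0 -0;1.5 -0 0 0 -0 -0
[([268.9, 182.6], 0.89)] [([254.6, 190.7], 0.64)]
```

View pics/c5.png

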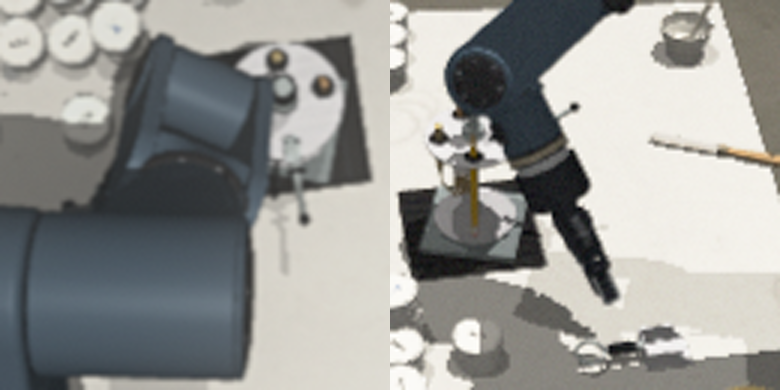

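Top crop: branch ball at (305,218). Side crop: ball at (574,106), handle at (625,348). A sideways-leaning grip would put a finger into the table, so I'm re-planning with level jaws.

```bash
python3 - <<'E'
from kin import *
np.set_printoptions(precision=2,suppress=True)
t,e=tri((291.3,165.3),(271.7,222.7)); print("tip",t,e, "topray@179",onz("top",(271.7,222.7),179),"side@179",onz("side",(291.3,165.3),179))
hd,e=tri((308.3,246),(196.7,240.5)); print("handle",hd,e)
for th in(20,30):
  di,ji=scoopgrasp(np.radians(th),0)
  gp=np.array([469,235.5,18])-6*di
  for sg in(1,-1):
    c,q=ikseed(gp+11*di,di,sg*ji,[.2,.9,1.5,.05,1.1,-sg*1.5]);print("init",th,sg,c<1e-8,q)
  for az in(32,37,42,47):
    a,tt=np.radians([az,th]);d=np.array([np.cos(a)*np.cos(tt),np.sin(a)*np.cos(tt),-np.sin(tt)]);j=-np.array([-np.sin(a),np.cos(a),0])
    for off in (-28,-5,12):
      lp=np.array([512,-9,180])+np.array([.95,.3,0])*off
      c,q=ikseed(lp-[0,0,42]+5*d,d,j,[-.8,.8,2.2,1.5,1.1,-1.5]);print(th,az,off,"%.0e"%c,q if c<1e-8 else"")
E
```

```text
tip [510.23 -15.   175.94] 3.596075763564048 topray@179 [511.76 -15.29 179.  ] side@179 [508.97 -10.54 179.  ]
handle [470.7  232.47  13.42] 5.319595190719062
init 20 1 True [0.23 0.86 1.59 0.04 1.04 1.65]
init 20 -1 True [ 0.23  0.86  1.59  0.04  1.04 -1.49]
20 32 -28 5e-27 [-0.92  1.01  2.39  1.75  1.26 -1.84]
20 32 -5 1e-20 [-0.85  0.99  2.34  1.8   1.26 -1.77]
20 32 12 4e-21 [-0.8   0.97  2.31  1.83  1.25 -1.71]
20 37 -28 3e-19 [-0.93  0.98  2.33  1.63  1.23 -1.74]
20 37 -5 1e-19 [-0.86  0.95  2.29  1.68  1.23 -1.68]
20 37 12 7e-31 [-0.81  0.94  2.26  1.71  1.23 -1.63]
20 42 -28 5e-24 [-0.92  0.95  2.27  1.51  1.22 -1.65]
20 42 -5 5e-30 [-0.86  0.93  2.23  1.56  1.22 -1.59]
20 42 12 7e-30 [-0.82  0.92  2.2   1.59  1.22 -1.55]
20 47 -28 5e-31 [-0.91  0.92  2.21  1.41  1.22 -1.56]
20 47 -5 5e-22 [-0.85  0.91  2.17  1.45  1.23 -1.51]
20 47 12 6e-27 [-0.81  0.91  2.15  1.48  1.23 -1.48]
init 30 1 True [0.22 0.92 1.47 0.05 1.27 1.64]
init 30 -1 True [ 0.22  0.92  1.47  0.05  1.27 -1.5 ]
30 32 -28 4e-24 [-0.85  0.85  2.37  1.77  1.06 -1.66]
30 32 -5 6e-28 [-0.78  0.83  2.32  1.81  1.05 -1.58]
30 32 12 2e-25 [-0.74  0.82  2.29  1.83  1.04 -1.53]
30 37 -28 4e-20 [-0.86  0.83  2.32  1.64  1.05 -1.57]
30 37 -5 5e-22 [-0.79  0.81  2.27  1.67  1.04 -1.51]
30 37 12 5e-30 [-0.75  0.8   2.24  1.69  1.03 -1.46]
30 42 -28 3e-30 [-0.86  0.81  2.26  1.51  1.05 -1.49]
30 42 -5 6e-25 [-0.8   0.8   2.22  1.54  1.05 -1.43]
30 42 12 6e-25 [-0.76  0.8   2.19  1.56  1.04 -1.39]
30 47 -28 8e-27 [-0.86  0.8   2.21  1.39  1.07 -1.42]
30 47 -5 4e-22 [-0.8   0.79  2.17  1.42  1.06 -1.37]
30 47 12 1e-20 [-0.76  0.79  2.14  1.44  1.06 -1.33]
```

```bash
python3 - <<'E'
from kin import *
from scipy.spatial.transform import Slerp
di,ji=scoopgrasp(np.radians(20),0)
gp=np.array([468.5,234.5,18])-6*di; g=gp+11*di
T=R.from_matrix(np.c_[di,np.cross(ji,di),ji]); p,Q=pose()
S=Slerp([0,1],R.concatenate([Q,T])); pre=g-80*di
print(g,di)
rows([(p+(pre-p)*k/6,S(k/6)) for k in range(1,7)]+[(g-di*80*(1-k/6),T) for k in range(1,7)])
E
```

```text
[466.80264611 234.29159115  13.3015369 ] [-0.33947078 -0.04168177 -0.93969262]
0.2 0.08 -0.56 0.03 -0.083 0;0.15 0.06 -0.58 0.031 -0.082 0;0.1 0.05 -0.6 0.03 -0.083 0.001;0.06 0.02 -0.6 0.03 -0.082 -0;0 0.01 -0.6 0.031 -0.083 0;-0.04 -0.01 -0.6 0.03 -0.083 0;1.33 0 -0 0 0 0;1.33 0 -0 0 0 0
1.34 0 -0 0 0 0;1.33 0 -0 0 0 0;1.33 0 -0 0 0 0;1.34 0 -0 0 0 0
```

Emit:
send_rows(plan="0.2 0.08 -0.56 0.03 -0.083 0;0.15 0.06 -0.58 0.031 -0.082 0;0.1 0.05 -0.6 0.03 -0.083 0;0.06 0.02 -0.6 0.03 -0.082 0;0 0 -0.6 0.031 -0.083 0;-0.04 0 -0.6 0.03 -0.083 0;1.3 0 0 0 0 0;0 0 0 0 0 0")

```text
time_s: 18.55
eef_pos: [487.2, 236.8, 74.9]
eef_rot: [-1.574, 1.216, -3.02]
ft_force: [-0.8, -0.4, -0.9]
grip_width: 40.0
```

```bash
python3 - <<'E'
from kin import *
di,ji=scoopgrasp(np.radians(20),0)
g=np.array([466.8,234.3,14]); T=R.from_matrix(np.c_[di,np.cross(ji,di),ji]); p,Q=pose()
print(p,s["time_s"])
rows([(p+(g-p)*k/5,T) for k in range(1,6)])
b=capture("side")[:,:,::-1];a=capture("top")[:,:,::-1]
f=lambda im,x,y,w,h,s:cv2.resize(im[y:y+h,x:x+w],None,fx=s,fy=s,interpolation=cv2.INTER_CUBIC)
cv2.imwrite("pics/c6.png",np.hstack([f(a,160,150,120,130,3),f(b,270,200,80,78,5)]))
E
```

```text
[487.23043082 236.82094434  74.86853368] 18.55
1.28 0.04 0 0.002 -0 0.005;1.29 0.03 0 0 -0 0;1.28 0.03 0 0 -0 0;1.29 0.03 0 0 -0 0;1.28 0.03 0 0 -0 0
```

View pics/c6.png

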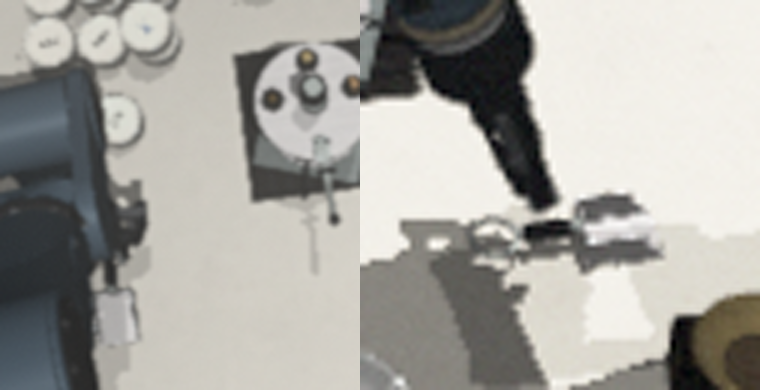

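Fingers stand right above the handle (side crop tip (545,205), handle (550,230)); carousel stands centred on the mat in the top view.

Emit:
send_rows(plan="1.28 0.04 0 0.002 0 0.005;1.29 0.03 0 0 0 0;1.28 0.03 0 0 0 0;1.29 0.03 0 0 0 0;1.28 0.03 0 0 0 0;0 0 0 0 0 0")

```text
time_s: 19.25
eef_pos: [466.4, 233.8, 12.7]
eef_rot: [-1.567, 1.219, -3.017]
ft_force: [-0.3, 0.2, -0.8]
grip_width: 40.1
```

Emit:
send_rows(plan="0 0 0 0 0 0;0 0 0 0 0 0;0 0 0 0 0 0;0 0 0 0 0 0;0 0 0 0 0 0;0 0 0 0 0 0", grip=0, grip_force=70)

```text
time_s: 19.85
eef_pos: [469.1, 234.4, 14.9]
eef_rot: [-1.569, 1.225, -3.019]
ft_force: [0.8, 0.3, 1.6]
grip_width: 12.8
```

```bash
cat >> kin.py <<'E'
def fin(az=35,th=20):
    a,t=np.radians([az,th]); d=np.array([np.cos(a)*np.cos(t),np.sin(a)*np.cos(t),-np.sin(t)]); z=np.array([np.sin(a),-np.cos(a),0])
    return d,z,R.from_matrix(np.c_[d,np.cross(z,d),z])
E
python3 - <<'E'
from kin import *
from scipy.spatial.transform import Slerp
np.set_printoptions(precision=2,suppress=True)
p,Q=pose(); d,z,T=fin()
loop=np.array([511,-13,179])-45*np.array([.99,.12,0]); tcp=loop-[0,0,39.5]+5*d
print("stage",tcp, "rot",(Q.inv()*T).as_rotvec())
S=Slerp([0,1],R.concatenate([Q,T]))
up=[(p+[0,0,130*k/5],Q) for k in range(1,6)]; a=up[-1][0]; b=tcp+[0,0,30]
N=16; path=[(a+(b-a)*k/N,S(k/N)) for k in range(1,N+1)]
q=s["joint_positions"]; mx=0
for i,(x,r) in enumerate(up+path):
    m=r.as_matrix(); c,qn=ikseed(x,m[:,0],m[:,2],q); st=np.abs(qn-q).max(); q=qn
    print(i,"%.0e"%c,q,round(st,2),x.round(0)) if i%3==0 or c>1e-6 or st>.21 else 0
print(q)
E
```

```text
stage [470.3  -15.71 137.79] rot [-0.49  0.23  1.53]
0 2e-18 [0.23 0.81 1.59 0.04 1.09 1.65] 0.05 [469. 234.  41.]
3 1e-20 [0.23 0.69 1.56 0.04 1.23 1.66] 0.05 [469. 234. 119.]
6 7e-27 [0.17 0.56 1.71 0.05 1.03 1.53] 0.13 [469. 203. 148.]
9 2e-30 [0.02 0.45 1.94 0.2  0.64 1.18] 0.15 [470. 156. 152.]
10 3e-26 [-0.04  0.43  2.02  0.34  0.52  0.96] 0.22 [470. 141. 153.]
11 9e-21 [-0.11  0.42  2.09  0.59  0.42  0.63] 0.33 [470. 125. 155.]
12 3e-30 [-0.2   0.42  2.16  0.96  0.38  0.16] 0.47 [470. 109. 156.]
13 4e-28 [-0.29  0.44  2.23  1.35  0.41 -0.35] 0.51 [470.  94. 158.]
14 4e-25 [-0.39  0.47  2.29  1.63  0.51 -0.75] 0.4 [470.  78. 159.]
15 9e-22 [-0.5   0.52  2.35  1.77  0.64 -1.04] 0.29 [470.  62. 161.]
16 4e-21 [-0.61  0.59  2.39  1.82  0.79 -1.26] 0.22 [470.  47. 162.]
18 2e-17 [-0.82  0.76  2.43  1.76  1.04 -1.58] 0.14 [470.  16. 165.]
[-0.98  0.91  2.4   1.61  1.22 -1.76]
```

```bash
python3 - <<'E'
from kin import *
from scipy.spatial.transform import Slerp
np.set_printoptions(precision=2,suppress=True)
p,Q=pose(); d,z,T=fin(37)
loop=np.array([511,-13,179])-35*np.array([.99,.12,0]); tcp=loop-[0,0,39.5]+5*d
S=Slerp([0,1],R.concatenate([Q,T]))
up=[(p+[0,0,130*k/5],Q) for k in range(1,6)]; a=up[-1][0]; b=tcp
q=s["joint_positions"]; sel=list(up)
for x,r in up: m=r.as_matrix(); c,q=ikseed(x,m[:,0],m[:,2],q)
N=120; last=q; prev=None; mx=0
for k in range(1,N+1):
    u=k/N; x=a+(b-a)*u+np.array([25,0,25])*np.sin(np.pi*u); r=S(u); m=r.as_matrix(); c,q=ikseed(x,m[:,0],m[:,2],q); mx=max(mx,q[2])
    if c>1e-8: print("bad",k)
    if prev is not None and (np.abs(q-last).max()>.17 or np.linalg.norm(x-sel[-1][0])>35 or (sel[-1][1].inv()*r).magnitude()>.12): sel.append(prev[:2]); last=prev[2]
    prev=(x,r,q)
sel.append(prev[:2]); print(len(sel),q,"max q3",mx,b)
rows(sel)
E
```

```text
31 [-0.95  0.98  2.35  1.62  1.22 -1.78] max q3 2.3731473794948963 [480.1  -14.37 137.79]
-2.45 -0.88 0 0 0 0;-2.44 -0.88 0 0 0 0;-2.45 -0.88 0.01 0 0 0;-2.44 -0.89 -0 0 0 0;-2.45 -0.88 -0 0 0 0;-0.58 0.21 1.72 -0.035 0.016 0.102;-0.55 0.19 1.71 -0.035 0.017 0.102;-0.51 0.15 1.7 -0.035 0.017 0.102
-0.47 0.08 1.7 -0.035 0.016 0.102;-0.4 -0.02 1.67 -0.035 0.017 0.101;-0.23 -0.07 1.03 -0.022 0.01 0.064;-0.17 -0.09 0.82 -0.018 0.008 0.051;-0.17 -0.14 0.81 -0.018 0.008 0.051;-0.13 -0.12 0.6 -0.013 0.007 0.038;-0.12 -0.15 0.59 -0.013 0.006 0.038;-0.09 -0.11 0.39 -0.009 0.004 0.026
-0.08 -0.12 0.39 -0.008 0.004 0.025;-0.09 -0.13 0.38 -0.009 0.004 0.026;-0.09 -0.15 0.38 -0.009 0.004 0.025;-0.09 -0.15 0.38 -0.009 0.004 0.026;-0.09 -0.16 0.37 -0.009 0.004 0.025;-0.14 -0.26 0.56 -0.013 0.007 0.039;-0.15 -0.28 0.54 -0.013 0.006 0.038;-0.17 -0.3 0.54 -0.013 0.006 0.038
-0.23 -0.43 0.7 -0.018 0.008 0.051;-0.32 -0.57 0.85 -0.022 0.011 0.064;-0.36 -0.62 0.82 -0.021 0.01 0.063;-0.49 -0.77 0.95 -0.027 0.012 0.077;-0.76 -1.08 1.21 -0.035 0.017 0.102;-0.89 -1.08 1.14 -0.035 0.016 0.101;-0.51 -0.52 0.54 -0.018 0.008 0.051
```

Emit:
send_rows(plan="-2.45 -0.88 0 0 0 0;-2.44 -0.88 0 0 0 0;-2.45 -0.88 0 0 0 0;-2.44 -0.89 0 0 0 0;-2.45 -0.88 0 0 0 0;-0.58 0.21 1.72 -0.035 0.016 0.102;-0.55 0.19 1.71 -0.035 0.017 0.102;-0.51 0.15 1.7 -0.035 0.017 0.102")

```text
time_s: 20.65
eef_pos: [485.9, 184.4, 158.4]
eef_rot: [-2.695, 1.495, 2.235]
ft_force: [0.0, 0.7, -0.7]
grip_width: 12.7
```

Emit:
send_rows(plan="-0.47 0.08 1.7 -0.035 0.016 0.102;-0.4 0 1.67 -0.035 0.017 0.101;-0.23 -0.07 1.03 -0.022 0.01 0.064;-0.17 -0.09 0.82 -0.018 0.008 0.051;-0.17 -0.14 0.81 -0.018 0.008 0.051;-0.13 -0.12 0.6 -0.013 0.007 0.038;-0.12 -0.15 0.59 -0.013 0.006 0.038;-0.09 -0.11 0.39 -0.009 0.004 0.026")

```text
time_s: 21.45
eef_pos: [498.8, 107.6, 165.9]
eef_rot: [1.818, 1.108, 0.61]
ft_force: [-0.3, -0.4, -0.8]
grip_width: 13.0
```

Emit:
send_rows(plan="-0.08 -0.12 0.39 -0.008 0.004 0.025;-0.09 -0.13 0.38 -0.009 0.004 0.026;-0.09 -0.15 0.38 -0.009 0.004 0.025;-0.09 -0.15 0.38 -0.009 0.004 0.026;-0.09 -0.16 0.37 -0.009 0.004 0.025;-0.14 -0.26 0.56 -0.013 0.007 0.039;-0.15 -0.28 0.54 -0.013 0.006 0.038;-0.17 -0.3 0.54 -0.013 0.006 0.038")

```text
time_s: 22.25
eef_pos: [497.8, 68.4, 161.7]
eef_rot: [1.717, 0.862, 0.592]
ft_force: [0.4, 0.9, -1.6]
grip_width: 12.6
```

Emit:
send_rows(plan="-0.23 -0.43 0.7 -0.018 0.008 0.051;-0.32 -0.57 0.85 -0.022 0.011 0.064;-0.36 -0.62 0.82 -0.021 0.01 0.063;-0.49 -0.77 0.95 -0.027 0.012 0.077;0 0 0 0 0 0")

```text
time_s: 22.75
eef_pos: [490.9, 23.9, 148.8]
eef_rot: [1.647, 0.608, 0.606]
ft_force: [0.0, -1.3, -0.9]
grip_width: 12.6
```

```bash
python3 - <<'E'
from kin import *
from scipy.spatial.transform import Slerp
np.set_printoptions(precision=2,suppress=True)
p,Q=pose(); d,z,T=fin(37); b=np.array([480.1,-14.4,137.8])
print(p,s["joint_positions"],s["grip_width"],s["time_s"],s["ft_force"])
n=8;S=Slerp([0,1],R.concatenate([Q,T]));rows([(p+(b-p)*k/n,S(k/n)) for k in range(1,n+1)])
b=capture("side")[:,:,::-1];a=capture("top")[:,:,::-1]
f=lambda im,x,y,w,h,s:cv2.resize(im[y:y+h,x:x+w],None,fx=s,fy=s,interpolation=cv2.INTER_CUBIC)
cv2.imwrite("pics/c7.png",np.hstack([f(a,200,150,100,120,4),f(b,230,130,100,120,4)]))
E
```

```text
[490.94  23.93 148.77] [-0.72  0.74  2.37  1.79  0.95 -1.45] 12.557114335790553 22.75 [ 0.01 -1.32 -0.87]
-0.24 -0.31 0.34 -0.012 0.006 0.032;-0.25 -0.3 0.34 -0.012 0.005 0.032;-0.26 -0.3 0.33 -0.011 0.006 0.032;-0.27 -0.29 0.32 -0.012 0.006 0.033;-0.28 -0.29 0.32 -0.012 0.005 0.032;-0.3 -0.29 0.32 -0.012 0.006 0.032;-0.3 -0.27 0.31 -0.011 0.005 0.032;-0.32 -0.27 0.31 -0.012 0.006 0.032
```

View pics/c7.png

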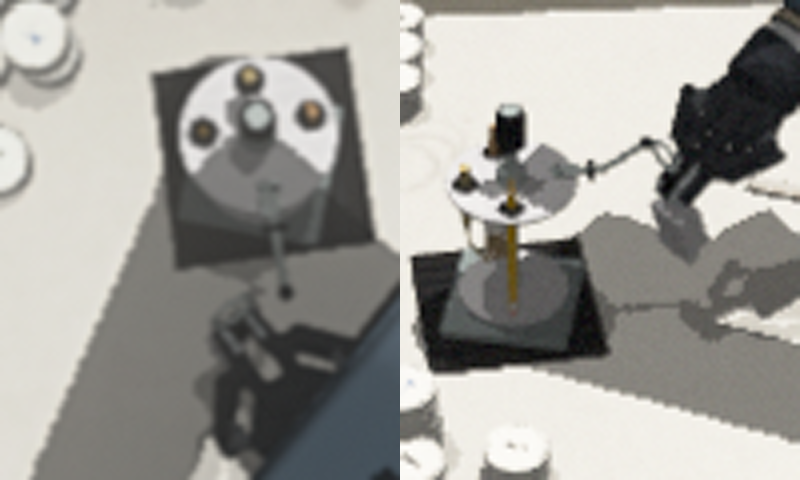

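Scoop firmly held, loop up (side crop about (660,150)), branch ball at (647,142) side and (286,292) top. Going to staging.

Emit:
send_rows(plan="-0.24 -0.31 0.34 -0.012 0.006 0.032;-0.25 -0.3 0.34 -0.012 0.005 0.032;-0.26 -0.3 0.33 -0.011 0.006 0.032;-0.27 -0.29 0.32 -0.012 0.006 0.033;-0.28 -0.29 0.32 -0.012 0.005 0.032;-0.3 -0.29 0.32 -0.012 0.006 0.032;-0.3 -0.27 0.31 -0.011 0.005 0.032;-0.32 -0.27 0.31 -0.012 0.006 0.032")

```text
time_s: 23.65
eef_pos: [480.3, -10.4, 141.0]
eef_rot: [1.564, 0.347, 0.653]
ft_force: [0.6, -0.3, -1.9]
grip_width: 12.8
```

Emit:
send_rows(plan="0 0 0 0 0 0")

```text
time_s: 23.75
eef_pos: [480.6, -12.0, 139.8]
eef_rot: [1.565, 0.348, 0.65]
ft_force: [-0.2, -0.6, -0.1]
grip_width: 13.0
```

```bash
python3 - <<'E'
from kin import *
np.set_printoptions(precision=2,suppress=True)
p,Q=pose(); d,z,T=fin(37)
print(p,np.degrees((Q.inv()*T).as_rotvec()),s["time_s"])
b=capture("side")[:,:,::-1];a=capture("top")[:,:,::-1]
lp=p-5*Q.as_matrix()[:,0]+[0,0,39.5]
print("loop pred",lp,"top px",(proj("top",lp)-[235,190])*8,"side px",(proj("side",lp)-[265,135])*8+[400,0])
for n,v in(("scoop_loop",0),("branch_tip",0)): print(n,[(c,[(x["uv"],round(x["conf"],2)) for x in find_in(c,n)[:2]]) for c in("top","side")])
f=lambda im,x,y,w,h,s:cv2.resize(im[y:y+h,x:x+w],None,fx=s,fy=s,interpolation=cv2.INTER_CUBIC)
cv2.imwrite("pics/c8.png",np.hstack([f(a,235,190,50,60,8),f(b,265,135,50,60,8)]))
E
```

```text
[480.62 -11.96 139.76] [ 0.41 -0.24 -0.04] 23.75
loop pred [476.88 -14.8  180.97] top px [295.39 356.98] side px [680.44 230.62]
scoop_loop [('top', [([272.1, 232.7], 0.61)]), ('side', [([297.2, 180.7], 0.75), ([259.1, 244.9], 0.59)])]
branch_tip [('top', [([268.0, 182.8], 0.72)]), ('side', [([259.5, 181.2], 0.77)])]
```

View pics/c8.png

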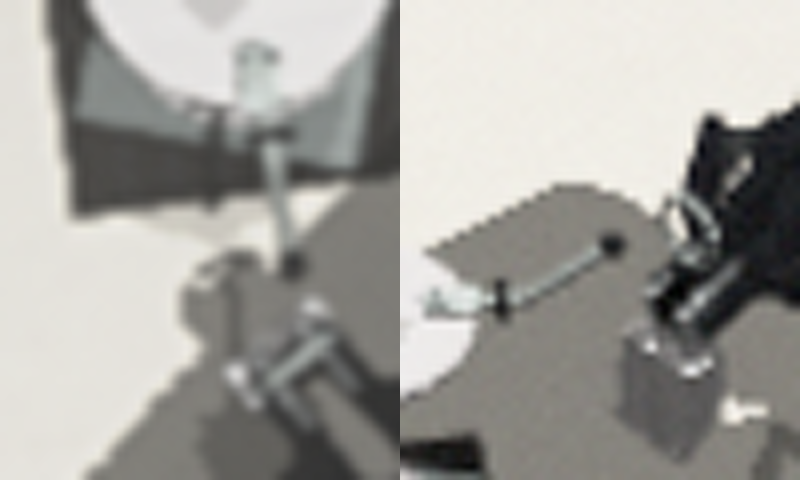

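```bash
python3 - <<'E'
from h import *
S=lambda u,v:(265+(u-400)/8,135+v/8)
T=lambda u,v:(235+u/8,190+v/8)
r,e1=tri(S(691,229),T(303,362)); b,e2=tri(S(613,243),T(292,265))
print(r.round(1),e1.round(1),b.round(1),e2.round(1),(b-r).round(1))
E
```

```text
[473.4 -17.2 180.1] 3.3 [509.1 -14.4 176. ] 3.5 [35.6  2.8 -4.1]
```

```bash
python3 - <<'E'
from h import *
p,Q=pose()
for n,v in [("A",(26,2,-3)),("B",(16,1.5,0)),("C",(18,2.2,-11)),("D",(0,0,-10))]: print(n,(Q.inv().apply(v)/10).round(3))
E
```

```text
A [2.16  0.458 1.419]
B [1.282 0.461 0.853]
C [ 1.846 -0.504  0.914]
D [ 0.341 -0.94  -0.004]
```

Emit:
send_rows(plan="0.36 0.076 0.236 0 0 0;0.36 0.076 0.236 0 0 0;0.36 0.076 0.236 0 0 0;0.36 0.076 0.236 0 0 0;0.36 0.076 0.236 0 0 0;0.36 0.076 0.236 0 0 0;0 0 0 0 0 0")

```text
time_s: 24.75
eef_pos: [506.5, -9.2, 137.2]
eef_rot: [1.566, 0.348, 0.651]
ft_force: [-0.3, -0.2, -1.6]
grip_width: 12.9
```

Emit:
send_rows(plan="0.32 0.115 0.213 0 0 0;0.32 0.115 0.213 0 0 0;0.32 0.115 0.213 0 0 0;0.32 0.115 0.213 0 0 0;0 0 0 0 0 0")

```text
time_s: 25.25
eef_pos: [522.4, -7.7, 137.3]
eef_rot: [1.566, 0.348, 0.651]
ft_force: [-0.3, -0.2, -0.9]
grip_width: 12.9
```

```bash
python3 - <<'E'
from kin import *
b=capture("side")[:,:,::-1];a=capture("top")[:,:,::-1]
print(pose()[0],s["ft_force"])
f=lambda im,x,y,w,h,s:cv2.resize(im[y:y+h,x:x+w],None,fx=s,fy=s,interpolation=cv2.INTER_CUBIC)
cv2.imwrite("pics/c9.png",np.hstack([f(a,235,190,50,60,8),f(b,265,135,50,60,8)]))
E
```

```text
[522.03462112  -7.63299543 137.32974546] [-0.32500139 -0.1890291  -0.88530095]
```

View pics/c9.png

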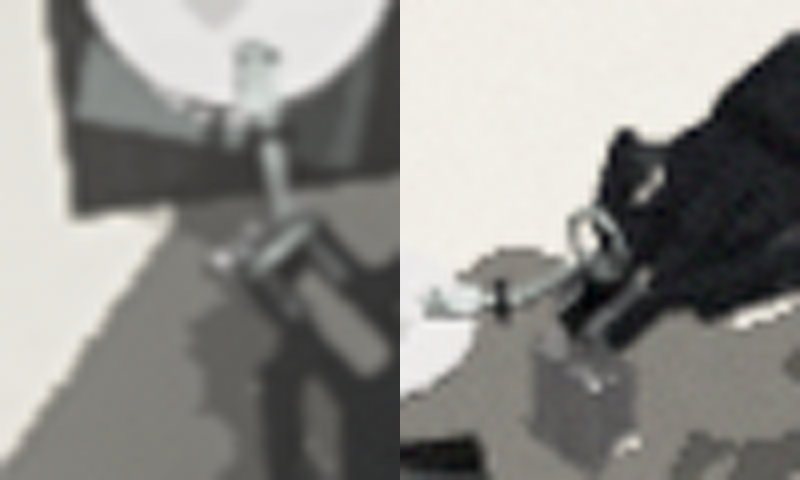

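Rod runs into the ring (side crop (580,268)), the ball is now behind it and the branch is undisturbed; no contact force. Moving in and down along the rod.

Emit:
send_rows(plan="0.37 -0.1 0.183 0 0 0;0.37 -0.1 0.183 0 0 0;0.37 -0.1 0.183 0 0 0;0.37 -0.1 0.183 0 0 0;0 0 0 0 0 0")

```text
time_s: 25.85
eef_pos: [536.9, -6.0, 128.1]
eef_rot: [1.566, 0.348, 0.651]
ft_force: [0.9, -0.0, -2.0]
grip_width: 12.7
```

Emit:
send_rows(plan="0.09 -0.24 0 0 0 0;0.09 -0.24 0 0 0 0;0.09 -0.24 0 0 0 0;0 0 0 0 0 0")

```text
time_s: 26.25
eef_pos: [536.5, -6.1, 120.4]
eef_rot: [1.568, 0.348, 0.651]
ft_force: [0.5, -0.9, -1.3]
grip_width: 13.0
```

Emit:
send_rows(plan="0.07 -0.19 0 0 0 0;0.07 -0.19 0 0 0 0;0.03 -0.1 0 0 0 0;0 0 0 0 0 0")

```text
time_s: 26.65
eef_pos: [536.5, -6.1, 115.6]
eef_rot: [1.567, 0.348, 0.65]
ft_force: [-1.3, -0.1, -1.1]
grip_width: 12.7
```

Emit:
send_rows(plan="0.05 -0.14 0 0 0 0;0.05 -0.14 0 0 0 0;0 0 0 0 0 0")

```text
time_s: 26.95
eef_pos: [536.5, -6.1, 112.6]
eef_rot: [1.567, 0.348, 0.651]
ft_force: [0.2, -1.0, -1.4]
grip_width: 12.6
```

Emit:
send_rows(plan="0.05 -0.14 0 0 0 0;0.05 -0.14 0 0 0 0;0 0 0 0 0 0")

```text
time_s: 27.25
eef_pos: [536.6, -5.8, 110.5]
eef_rot: [1.567, 0.345, 0.651]
ft_force: [1.0, 0.3, 3.0]
grip_width: 12.5
```

Contact on the rod. Releasing.

Emit:
send_rows(plan="0 0 0 0 0 0;0 0 0 0 0 0;0 0 0 0 0 0;0 0 0 0 0 0;0 0 0 0 0 0", grip=3.5)

```text
time_s: 27.75
eef_pos: [536.5, -6.1, 109.7]
eef_rot: [1.567, 0.348, 0.651]
ft_force: [-0.8, -0.3, -0.5]
grip_width: 34.9
```

```bash
python3 - <<'E'
from kin import *
b=capture("side")[:,:,::-1];a=capture("top")[:,:,::-1]
print(pose()[0],s["ft_force"],s["joint_positions"].round(2))
f=lambda im,x,y,w,h,s:cv2.resize(im[y:y+h,x:x+w],None,fx=s,fy=s,interpolation=cv2.INTER_CUBIC)
cv2.imwrite("pics/c10.png",np.hstack([f(a,235,190,50,60,8),f(b,255,140,50,60,8)]))
E
```

```text
[536.51146611  -6.10136161 109.72566233] [-0.79421864 -0.31086468 -0.514744  ] [-0.8   1.01  2.23  1.73  1.24 -1.68]
```

View pics/c10.png

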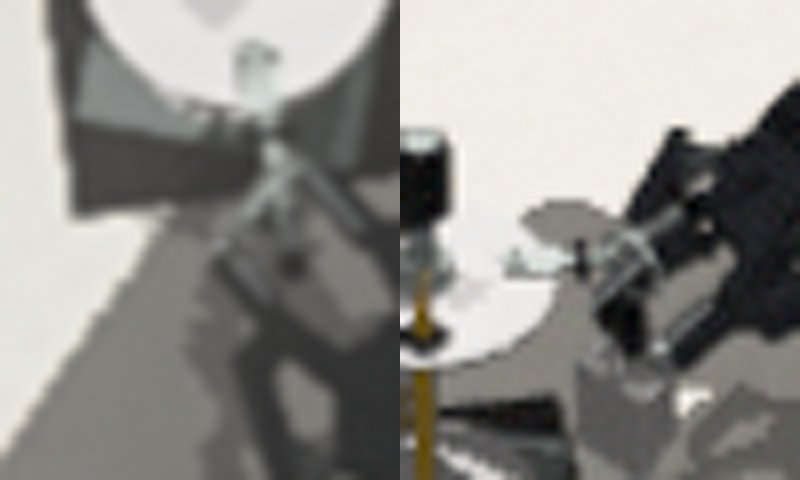

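Scoop hangs by its loop between the collar (580,258) and the ball (top crop (292,262)); the fingers are open. Checking the retreat reach.

```bash
python3 - <<'E'
from kin import *
p,Q=pose(); m=Q.as_matrix(); q=s["joint_positions"]
for k in (20,40,60,80,100,120):
    for nm,v in (("back",-m[:,0]),("flat -y",np.array([-.5,-.85,.15]))):
        c,qq=ikseed(p+k*v,m[:,0],m[:,2],q); print(k,nm,"%.0e"%c,qq.round(2))
print("flat",Q.inv().apply([-.5,-.85,.15]).round(2))
E
```

```text
20 back 1e-26 [-0.85  1.    2.25  1.68  1.23 -1.69]
20 flat -y 3e-29 [-0.85  1.    2.23  1.67  1.23 -1.67]
40 back 2e-30 [-0.91  0.99  2.27  1.62  1.23 -1.7 ]
40 flat -y 4e-21 [-0.91  0.99  2.23  1.61  1.23 -1.66]
60 back 1e-24 [-0.97  0.98  2.29  1.57  1.22 -1.71]
60 flat -y 6e-32 [-0.96  0.98  2.23  1.56  1.22 -1.65]
80 back 3e-19 [-1.03  0.96  2.31  1.51  1.21 -1.71]
80 flat -y 2e-25 [-1.01  0.97  2.22  1.5   1.22 -1.63]
100 back 9e-29 [-1.08  0.95  2.32  1.45  1.21 -1.71]
100 flat -y 6e-21 [-1.06  0.96  2.21  1.44  1.22 -1.61]
120 back 2e-24 [-1.14  0.93  2.33  1.39  1.2  -1.7 ]
120 flat -y 2e-30 [-1.11  0.95  2.2   1.39  1.22 -1.58]
flat [-0.91 -0.17  0.37]
```

Emit:
send_rows(plan="-0.8 0 0 0 0 0;-1 0 0 0 0 0;-1.2 0 0 0 0 0;-1.5 0 0 0 0 0;-1.5 0 0 0 0 0;-2 0 0 0 0 0;-2 0 0 0 0 0;-2 0 0 0 0 0")

```text
time_s: 28.65
eef_pos: [445.6, -75.2, 151.1]
eef_rot: [1.567, 0.348, 0.65]
ft_force: [0.1, 0.7, 0.8]
grip_width: 34.9
```

Emit:
send_rows(plan="0 0 0 0 0 0;0 0 0 0 0 0;0 0 0 0 0 0;0 0 0 0 0 0;0 0 0 0 0 0;0 0 0 0 0 0;0 0 0 0 0 0;0 0 0 0 0 0")

```text
time_s: 29.45
eef_pos: [446.8, -74.2, 150.6]
eef_rot: [1.567, 0.348, 0.651]
ft_force: [-0.5, 0.7, 1.2]
grip_width: 34.8
```

```bash
python3 - <<'E'
from kin import *
np.set_printoptions(precision=1,suppress=True)
print(s["time_s"],s["ft_force"],s["eef_pos"])
A=capture("side");B=capture("top")
import time
for n in("scoop_loop","scoop_grip","sample_scoop","branch_tip","top_grip","carousel","mat","wash_bottle","tin_near","dish"):
    r={c:[(np.array(x["uv"]),round(x["conf"],2)) for x in find_in(c,n)[:2]] for c in("side","top")}
    print(n,r, tri(r["side"][0][0],r["top"][0][0]) if r["side"] and r["top"] else "")
E
```

```text
29.45 [-0.5  0.7  1.2] [446.8 -74.2 150.6]
scoop_loop {'side': [(array([282.2, 190.3]), 0.76)], 'top': [(array([265.5, 215.8]), 0.66), (array([153.1, 193.5]), 0.55)]} (array([541.7,   2.7,  73.1]), np.float64(1.7958304924420634))
scoop_grip {'side': [(array([283.5, 187.2]), 0.52), (array([259.4, 180.9]), 0.24)], 'top': [(array([263.8, 185.8]), 0.23)]} (array([584.9,  16.1, 116.3]), np.float64(96.14883374258119))
sample_scoop {'side': [(array([279.6, 189.4]), 0.77), (array([256.6, 184.6]), 0.52)], 'top': [(array([268.9, 214.5]), 0.64)]} (array([548.2,  -8.7,  67.8]), np.float64(2.6499144304825))
branch_tip {'side': [(array([257.1, 183.7]), 0.6)], 'top': [(array([265.9, 182.8]), 0.89)]} (array([638.4,  -1.2, 107.8]), np.float64(9.19942597233412))
top_grip {'side': [(array([259.9, 180.5]), 0.93)], 'top': [(array([265.1, 185.1]), 0.91)]} (array([628.2,   1.6, 124.8]), np.float64(9.510830634932892))
carousel {'side': [(array([258.5, 193.8]), 0.59), (array([281.3, 192.9]), 0.16)], 'top': [(array([265.7, 187. ]), 0.68)]} (array([633.5,  -0.2,  58.8]), np.float64(8.317536805767602))
mat {'side': [(array([256.6, 182.2]), 0.61)], 'top': [(array([283.9, 191.7]), 0.88)]} (array([627. , -60.4,  62.5]), np.float64(14.298513249255743))
wash_bottle {'side': [(array([208.6, 210.7]), 0.69)], 'top': [(array([243.2, 137.2]), 0.81)]} (array([813.1,  69. ,  44.4]), np.float64(4.094182085983356))
tin_near {'side': [(array([260.3, 246.7]), 0.75)], 'top': [(array([198.5, 187.8]), 0.62)]} (array([641.3, 226. ,  14.7]), np.float64(15.528048827271798))
dish {'side': [(array([261.8, 284.1]), 0.7)], 'top': [(array([151.8, 193.7]), 0.66), (array([270. , 213.8]), 0.21)]} (array([635.6, 383.8,   7.4]), np.float64(1.3656827271473013))
```

Emit:
send_rows(plan="0 0 0 0 0 0;0 0 0 0 0 0;0 0 0 0 0 0;0 0 0 0 0 0;0 0 0 0 0 0;0 0 0 0 0 0;0 0 0 0 0 0;0 0 0 0 0 0")

```text
time_s: 31.35
eef_pos: [446.7, -74.4, 150.7]
eef_rot: [1.567, 0.348, 0.65]
ft_force: [-0.5, -1.1, -0.3]
grip_width: 34.8
```

```bash
python3 - <<'E'
from kin import *
capture("side");capture("top")
a,b=find_in("side","sample_scoop"),find_in("top","sample_scoop")
print(a[0],b[0],tri(a[0]["uv"],b[0]["uv"]),read_state()["ft_force"])
print(sign_off())
E
```

```text
{'uv': [282.9, 188.8], 'conf': 0.66} {'uv': [267.9, 214.4], 'conf': 0.52} (array([542.09926748,  -4.40319376,  75.22885256]), np.float64(9.06947156609694)) [-0.072072   -0.18196279  0.25114748]
the job is handed in; nothing more can be done
None
```

The job is handed in after about 31 s of the 72 s allowed. The carousel stands upright on its mat and the scoop hangs by its loop on the empty branch. `sign_off()` gave no verdict, so this rests on my own checks.

- **Carousel:** I gripped it by the top grip, lifted it, and rolled it 180° about the tool. That stood it upright and brought the branch round to the robot's side in one motion. I lowered it slowly until it touched, pressed with up to 26 N, then eased off and let go.
- **Scoop:** I picked it up by the handle, turned it loop up, passed the loop over the ball, and lowered it onto the rod. I released it on light contact and backed the gripper about 12 cm away.

**What the last checks showed**
- The carousel's measured position was about (633, 0) mm and the mat centre about (637, 3) mm, well inside the 45 mm limit.
- Before the scoop was hung, the branch pointed about 2° from the mat's -x. I did not measure its angle again afterwards.
- The last picture, taken just after release with the gripper still in place, shows the loop between collar and ball. After the gripper backed away I checked by the networks only, having used all 12 views. They found the scoop still hanging about 90 mm out from the spindle, with its middle about 70–75 mm above the table.
- The wrist force read about zero, and the wash bottle and tin were found where they started. The dish was measured only at the end, but the arm never went near it.

**What disagreed**
- The two cameras differed by up to about 7 mm in y.
- The foot met the mat about 9 mm sooner than I had worked out, so I had gripped the carousel a little nearer its top than planned.
- In the last look, the networks put `branch_tip` and `scoop_loop` in the wrong places and `mat` well off centre, with the carousel now covering it. I ignored those readings; the mat centre above is from the first pictures.

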